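# Pin the swivel stand, peel a drip tray off the stack and hold it under the drain

### The job

I am about to drain the gear unit on the swivel stand: first lock the stand by dropping its loose red-headed pin fully home through the holes of both lugs, and let go of it. Then peel the top drip tray off the tightly clinging nested stack: tilt it up by one corner, a good two centimetres, while the opposite corner is still down in the stack, and only then lift it away, leaving the tray beneath in the stack. Finish while holding that tray level, clear of everything else, with the drain spout above the middle of it and no more than a few centimetres over its rim; do not put it down or let go, and leave the rest of the bench as it is.

Things in the scene. Friction and masses are not known exactly. Their poses are not given: they have to be found in the camera images.
- pin_grip (a point): The loose lock pin, upright, 80 mm long, 70 g: steel shank 12 mm across and 42 mm long with a tapered foot, a collar 26 mm across and 4 mm thick, then a red cylindrical head 22 mm across and 34 mm high. This point is on its axis in the middle of the head, 63 mm above the foot. It starts standing in a hole of a wooden block, its collar on the block's top (45 mm above the bench).
- pin_tip (a point): Centre of the pin's foot (the lower end of its shank); z up along the pin.
- pin: The same lock pin, origin at the centre of its foot.
- block: Fixed wooden tool block that holds the pin, 75 (x) by 120 (y) by 45 mm high, origin at the centre of its underside. The pin's hole is 25 mm to -y of its centre. Three steel punches, up to 34 mm above its top, stand 45 to 70 mm from the pin towards +y: a grasp of the pin that closes along the block's x is clear of them.
- lug_hole (a point): Centre of the mouth of the hole in the upper, swivelling lug, on its top face 46 mm above the bench; z up. The hole, 13 mm across, goes straight on through the lower lug right beneath. The lugs are flat plates 50 mm wide that point away from the axis; a gripper that closes across the lug's width stays well clear of the gear case. With the pin home its collar lies on the upper lug, its foot 4 mm above the bench.
- base_hole (a point): Centre of the mouth of the hole in the lower, fixed lug, 30 mm above the bench, in line under the upper hole.
- stand: Fixed red swivel stand, origin on its axis at bench height. With the swivel at its stop the drain pipe points to its -y and the lugs to azimuth 215 degrees (between -x and -y). Round base 220 mm across, column 70 mm wide, on it from 150 mm above the bench a gear case with its foot plate (130 x 140 mm, up to 310 mm high) and a motor that sticks out to +y.
- turret (a joint): Swivel of the stand, rad: 0 at its stop, where it starts and where the two lugs' holes are in line; it turns counter-clockwise from above if pushed (stiff, about 0.8 N m).
- spout (a point): Centre of the downward mouth of the drain spout, 16 mm across, 160 mm above the bench, 185 mm from the swivel axis. Axes as the stand's: a level pipe (axis 190 mm above the bench) leads from it to +y, to the gear case, with a valve whose yellow lever reaches up to 222 mm.
- tray_center (a point): Top drip tray, blue plastic, 120 g, 150 (x) by 220 (y) by 50 mm high, its centre half-way up; z up; in the stack its rim's top is 110 mm above the bench. Round it runs a rim 12 mm wide and 14 mm high with upright faces, to be pinched from above, one finger inside the tray. Inside, a ledge 4 mm wide juts in 18 mm below the rim's top; outside, the next tray's rim starts 20 mm below it.
- tray1: The same top tray, origin at the centre of its underside. It clings to the tray beneath by springy beads near its four corners: tilting a corner up takes about 5 N, a straight pull near a corner about 10 N, a flat lift more; each corner lets go some 7 mm up. Once free it clings no more.
- corner0 (a point): Top tray, top of the rim at the outer corner towards its -x and -y.
- corner1 (a point): Top tray, top of the rim at the outer corner towards its +x and -y.
- corner2 (a point): Top tray, top of the rim at the outer corner towards its +x and +y.
- corner3 (a point): Top tray, top of the rim at the outer corner towards its -x and +y.
- tray2_center (a point): The tray beneath the top one, the same in shape; the point at its centre half-way up. It must stay in the stack; it clings more than twice as firmly.
- stack: The rest of the stack, two more such trays that do not move, origin at the centre of the underside at bench height; the axes are as the trays'.
- wrench: A spanner lying on the bench, 190 mm long; leave alone.
- screwdriver: A screwdriver with a red handle lying on the bench, 200 mm long; leave alone.
- hammer_mid (a point): A hammer lying on the bench, 260 mm long; leave alone.
- spray_mid (a point): A yellow spray can, 62 mm across and 200 mm high; leave alone.
- jar_mid (a point): A brown glass jar, 76 mm across and 85 mm high; leave alone.
- oil_mid (a point): A white oil bottle, 80 mm across and 190 mm high; leave alone.
- tape_mid (a point): A roll of black tape, 90 mm across and 22 mm high, lying flat; leave alone.
Mind the look-alikes: they are no part of the job. Several things look just like the block: the one meant starts farthest to the robot's left.

How it is judged (in metres and radians):
On the way, in this order (a step that is already met when the one before it is completed fails the run):
1. the pin is fully home through both lugs and let go of (horizontal distance between pin_tip and base_hole below 0.003 m and z of pin_tip in the frame of stand below 0.009 m and angle between pin_tip's own z axis and vertical below 0.09 rad and contact force between pin and the fingers below 0.1 N), for 0.3 s.
2. one corner of the top tray, higher than both its neighbours, is raised by at least 15 mm while the opposite corner is still within 8 mm of its nested height (horizontal distance between pin_tip and base_hole below 0.003 m and z of pin_tip in the frame of stand below 0.009 m and angle between pin_tip's own z axis and vertical below 0.09 rad and distance of tray2_center from where it was at the start of the episode below 0.015 m and ((z of corner0 in the frame of stack above 0.125 m and z of corner2 in the frame of stack below 0.118 m and angle between tray1's own x axis and vertical above 1.5908 rad and angle between tray1's own y axis and vertical above 1.5908 rad) or (z of corner1 in the frame of stack above 0.125 m and z of corner3 in the frame of stack below 0.118 m and angle between tray1's own x axis and vertical below 1.5508 rad and angle between tray1's own y axis and vertical above 1.5908 rad) or (z of corner2 in the frame of stack above 0.125 m and z of corner0 in the frame of stack below 0.118 m and angle between tray1's own x axis and vertical below 1.5508 rad and angle between tray1's own y axis and vertical below 1.5508 rad) or (z of corner3 in the frame of stack above 0.125 m and z of corner1 in the frame of stack below 0.118 m and angle between tray1's own x axis and vertical above 1.5908 rad and angle between tray1's own y axis and vertical below 1.5508 rad))), for 0.05 s.
At the end, for the whole second after the job is handed in: Pin home (foot within 3 mm of the axis, 9 mm of the bench) and let go, swivel at its stop, second tray within 15 mm; top tray in the fingers, still, within 10 degrees of level, touching nothing else, the spout within 45 mm (across) and 75 mm (along) of its middle, 3 to 65 mm above its rim (all of step 1 and value of joint turret below 0.03 rad and distance of tray2_center from where it was at the start of the episode below 0.015 m and contact force between tray1 and the fingers above 1 N and contact force between tray1 and stand below 0.2 N and contact force between tray1 and tray2 below 0.2 N and contact force between tray1 and block below 0.2 N and contact force between tray1 and pin below 0.2 N and height (world z) of tray_center above 0.065 m and angle between tray1's own z axis and vertical below 0.18 rad and linear speed of tray1 below 0.03 m/s and horizontal distance between tray_center and tray2_center above 0.19 m and x of spout in the frame of tray1 between -0.045 and 0.045 m and y of spout in the frame of tray1 between -0.075 and 0.075 m and z of spout in the frame of tray1 between 0.053 and 0.115 m); the arm keeps its last pose, push and grip.
It fails at once if the tray beneath is pulled out of the stack (distance of tray2_center from where it was at the start of the episode above 0.03 m).
It fails at once if the stand is swung round (value of joint turret above 0.12 rad).
It fails at once if another thing on the bench is shifted (distance of any of wrench, screwdriver, hammer_mid, spray_mid, jar_mid, oil_mid, tape_mid from where it was at the start of the episode above 0.04 m).
It also fails if it takes over 67 s, if anything falls off the work surface, if the arm or the gripper's body presses on something with over 40 N, if the wrist force passes 120 N, or if a joint passes its speed limit or range.

### The arm

A 6-joint arm with a two-finger parallel gripper is mounted at the origin on the work surface. World frame = base frame: x ahead of the robot, y to its left, z up, the work surface at z = 0. Lengths are in mm, angles in rad, forces in N, time in s.
With the tool pointing down it reaches from about 300 to 875 mm from the base axis. Payload 4.2 kg.
Tool frame: the origin (TCP) lies on the centre line of the jaws, within the pads' length; the fingertips stand 14 mm ahead of it and the grasp point (between the pads) lies 5 mm behind it; y points along the fingers, z is the direction in which the jaws open and shut, and the axes are right-handed (so a half turn about y gives the same grasp; the last joint's range is limited). The gripper opens to 85 mm and grips with 20 to 120 N. Pads are 22 mm wide; open, the fingers measure 114 mm over their backs; the gripper's body (76 mm by 85 mm) begins 54 mm behind the grasp point. The pads swing forward as they close: fully open they stand 13 mm farther back than shut.
Start: joints at [-1.248, 0.32, 1.565, -0, 1.257, -0.02], TCP at [193.275, -541.558, 245.338] pointing down, gripper open.
Joint ranges: [-3.11, 3.11], [-0.84, 2.01], [0.21, 2.61], [-1.34, 4.49], [0.05, 2.63], [-2.56, 2.56]. Speed limits (rad/s): [2.57, 2.57, 3.14, 3.14, 3.14, 3.14].

### API

Orientations are given as a rotation vector (axis times angle).
In Python, from plant import manip, viewer, nets gives the robot as it stands.
- The arm moves only by the tool play_rows, never from a script. Its argument "motion" is one flat list of numbers, 7 for each row, row after row: the shift along the world's x, y, z in m, then the turn, a rotation vector about the world's x, y, z in degrees, then the opening, from 0 (shut) to 1 (fully open). A call has 1 to 10 rows; each row shifts and turns the commanded pose from where the row before left it; what a row does not reach is not made up. A row lasts 1/8 s, in which the tool goes at most 62.5 mm and 10.7 degrees, less where a joint would pass 70% of its speed; a pose out of reach is approached as far as the arm can. A call is refused whole if a number of a shift passes 0.0625 or a number of a turn 10.7, either way. A call with a gripper value outside its range is refused whole. The fingers move at their own pace and stop on an object; "newtons" is the grip in N (left out, the last holds). Time passes only in rows, so rows that do not move let the fingers close. It gives the time, the measured TCP pose, the force and the opening at its end, in the units of the state.
- manip.sense(): the state, without advancing time (a new reading comes with each control period).
- viewer.camera(name): name is "side" or "top" or "wrist"; returns a dict with "pixels" (480x640x3 uint8, red, green, blue), "z_map" (480x640 float32, mm along the optical axis (not along the pixel's ray), 0 where there is no reading), "fx", "fy", "cx", "cy" (pixels), "R" (3x3) and "t" (3): a world point X has camera coordinates R X + t. Camera axes: x right, y down, z forward; pixel columns grow to the right and rows downward; lengths in mm; the calibration is good to about 2 mm. A picture is of the moment at which its call begins.
- manip.sign_off(): hands the job in, once; it reports no verdict.
Trained networks look in the newest picture that a camera, given by its name, has taken for a name from the list of things; names that differ only in an ending like _2 or _b are one class to them, and where a whole thing is asked for, a point or a joint stands for the part that bears it (a point fixed in the world has none). Each returns a list of dicts, best first, with "conf" (0 to 1); they miss things now and then, are a little off and sometimes report something else, mostly with a low value. They report only what shows in the picture. A call takes as long as a camera call. They do not tell look-alikes from the thing itself.
- nets.search_frame(camera, name): "xy" ([column, row] in pixels, amid what is visible of it).
- nets.spot_point(camera, name): "xy" ([column, row] in pixels: a listed point, or the origin of a listed thing).
The state is a dict: "time": time; "qpos": joint angles; "qvel": joint speeds; "joint_efforts": joint torques, N m; "ee_pos": TCP position; "eef_rot": TCP orientation; "force": force on the tool from outside, world axes, zero at the start; "moment": the same for the moment, N m; "width": finger opening in mm.
Only numpy, scipy, OpenCV 4.12 (cv2) and the standard library are available. Lean on these libraries where they do the work, as an engineer would, in place of code of your own. Each camera call takes 0.05 s, during which the arm holds its last target.

## Working session

There is one attempt and no reset: what is moved stays moved. The work goes in short steps, Python scripts to look and compute and a tool call to move; the robot and the scene stay as the last step left them, time stands still between calls to the robot, and variables do not carry over. Pictures are saved under pics/ and viewed, and the job is handed in when it is done.

Besides the shell and the picture viewer there is one more tool, called after "Request:" as name(argument=value, ...), one argument or row to a line, values as JSON. play_rows: Moves the arm, as the interface text tells. Its arguments: {"type":"object","properties":{"motion":{"type":"array","items":{"type":"number"}},"newtons":{"type":"number"}},"required":["motion"]}

```bash
ls; mkdir -p pics; cat > h.py <<'E'
import numpy as np, cv2, pickle
from plant import manip, viewer, nets
def snap(n,tag):
    c=viewer.camera(n); cv2.imwrite(f'pics/{tag}.png',np.ascontiguousarray(c['pixels'][:,:,::-1]))
    pickle.dump(c,open(f'pics/{tag}.pkl','wb')); return c
def load(tag): return pickle.load(open(f'pics/{tag}.pkl','rb'))
def world(c,u,v,z=None):
    if z is None: z=c['z_map'][int(round(v)),int(round(u))]
    p=np.array([(u-c['cx'])/c['fx']*z,(v-c['cy'])/c['fy']*z,z]); return np.array(c['R']).T@(p-np.array(c['t']))
def onplane(c,u,v,h):
    R=np.array(c['R']);o=-R.T@np.array(c['t']);d=R.T@np.array([(u-c['cx'])/c['fx'],(v-c['cy'])/c['fy'],1]);return o+d*(h-o[2])/d[2]
def cloud(c):
    v,u=np.mgrid[0:480,0:640];z=c['z_map'];p=np.stack([(u-c['cx'])/c['fx']*z,(v-c['cy'])/c['fy']*z,z],-1)-np.array(c['t']);return p@np.array(c['R'])
def proj(c,X):
    p=np.array(c['R'])@np.array(X)+np.array(c['t']);return np.array([c['fx']*p[0]/p[2]+c['cx'],c['fy']*p[1]/p[2]+c['cy']])
E
python3 - <<'E'
from h import *
s=manip.sense();print({k:np.round(v,3) for k,v in s.items()})
for n in('top','side','wrist'):
    c=snap(n,n+'0');print(n,np.round(c['R'],3).tolist(),np.round(c['t']),c['fx'],c['cx'],c['cy'])
    for nm in ('pin_grip','block','lug_hole','base_hole','spout','tray_center','corner0','corner1','corner2','corner3','tray2_center','stand'):
        print(nm,[(np.round(d['xy']).tolist(),round(d['conf'],2)) for d in nets.spot_point(n,nm)][:5])
E
```

```text
pics
{'time': np.float64(0.0), 'qpos': array([-1.248,  0.32 ,  1.566, -0.   ,  1.257, -0.02 ]), 'qvel': array([ 0.   , -0.   ,  0.   ,  0.   ,  0.   ,  0.001]), 'joint_efforts': array([ 1.0000e-03, -4.1552e+01, -2.3416e+01,  0.0000e+00,  8.0000e-03,
       -0.0000e+00]), 'ee_pos': array([ 193.12 , -541.118,  244.471]), 'eef_rot': array([-0.353,  2.037, -2.034]), 'force': array([-1.03 ,  0.252,  0.515]), 'moment': array([-0.012, -0.005, -0.054]), 'width': np.float64(85.383)}
top [[0.024, -1.0, 0.002], [-0.995, -0.024, -0.092], [0.092, 0.0, -0.996]] [ -55.  490. 1546.] 504.68802755650484 320.863181667964 230.88353638794888
pin_grip [([400.0, 208.0], 0.6), ([331.0, 248.0], 0.56)]
block [([403.0, 341.0], 0.86), ([319.0, 253.0], 0.76)]
lug_hole [([235.0, 239.0], 0.66)]
base_hole [([233.0, 241.0], 0.64), ([360.0, 275.0], 0.49)]
spout [([260.0, 194.0], 0.89)]
tray_center [([403.0, 207.0], 0.86)]
corner0 [([359.0, 191.0], 0.82), ([444.0, 221.0], 0.81), ([377.0, 240.0], 0.69), ([430.0, 172.0], 0.66)]
corner1 [([359.0, 191.0], 0.82), ([444.0, 221.0], 0.81), ([377.0, 240.0], 0.69), ([430.0, 172
[... 777 characters left out ...]
), ([372.0, 169.0], 0.65)]
corner1 [([327.0, 161.0], 0.92), ([302.0, 196.0], 0.8), ([352.0, 206.0], 0.72), ([372.0, 169.0], 0.65)]
corner2 [([327.0, 161.0], 0.92), ([302.0, 196.0], 0.8), ([352.0, 206.0], 0.72), ([372.0, 169.0], 0.65)]
corner3 [([327.0, 161.0], 0.92), ([302.0, 196.0], 0.8), ([352.0, 206.0], 0.72), ([372.0, 169.0], 0.65)]
tray2_center []
stand [([178.0, 326.0], 0.8)]
wrist [[0.336, -0.942, -0.001], [-0.898, -0.32, 0.301], [-0.284, -0.1, -0.954]] [-575.  -39.  380.] 336.92823593030596 316.0982001424355 239.7647574599591
pin_grip []
block [([103.0, 159.0], 0.83)]
lug_hole []
base_hole []
spout []
tray_center []
corner0 []
corner1 []
corner2 []
corner3 []
tray2_center []
stand []
```

View pics/top0.png

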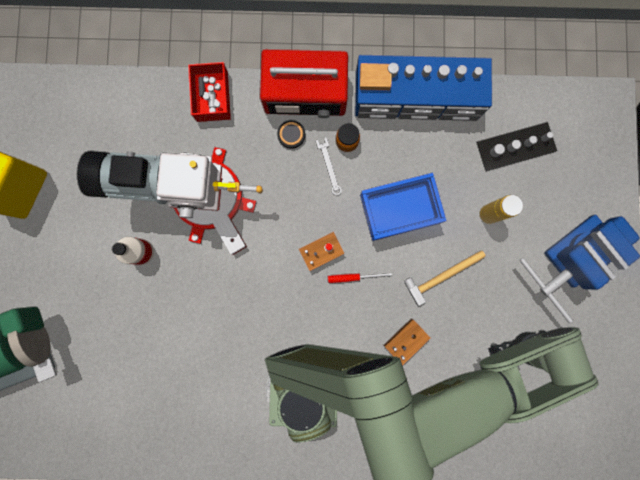

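View pics/side0.png

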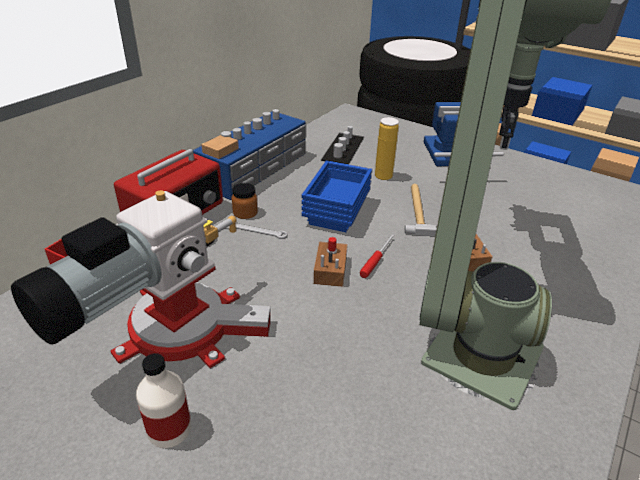

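View pics/wrist0.png

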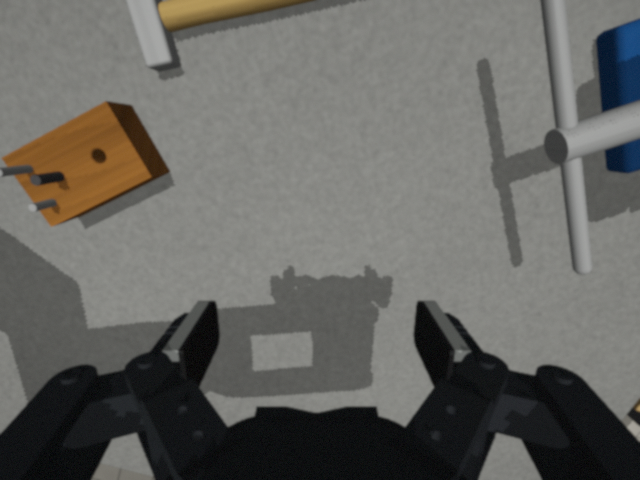

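The top view shows two look-alike blocks: one at (320,250), which holds the pin with its red head at (328,248), and one at (405,341). The one at (320,250) is farther to the robot's left (+y), so it is the block meant. The stand is at (210,190), with its lug ending at (235,240). The tray stack is at (403,207).

```bash
python3 - <<'E'
from h import *
c=load('top0');s=load('side0')
P=cloud(c)
# tray corners on z=110
cs=[(359,191),(377,240),(444,221),(430,172)]
W=np.array([onplane(c,u,v,110) for u,v in cs]);print('corners top',W.round())
for u,v in [(327,161),(302,196),(352,206),(372,169)]: print('side',onplane(s,u,v,110).round())
print('len',[np.linalg.norm(W[i]-W[(i+1)%4]).round() for i in range(4)],W.mean(0))
print('pin head top',onplane(c,328,247,83),'side',onplane(s,333,238,83))
# red mask near pin
im=c['pixels'].astype(int)
for tag,cc,box in(('top',c,(300,230,345,262)),('side',s,(318,230,350,260))):
    im=cc['pixels'].astype(int);m=(im[...,0]>120)&(im[...,1]<60)&(im[...,2]<60);x0,y0,x1,y1=box
    v,u=np.nonzero(m[y0:y1,x0:x1]);v+=y0;u+=x0
    print(tag,len(u),u.mean(),v.mean(),onplane(cc,u.mean(),v.mean(),75 if tag=='top' else 65), P[v,u].mean(0) if tag=='top' else cloud(s)[v,u].mean(0))
print('lug top',onplane(c,235,239,46),'side',onplane(s,252,315,46), world(c,235,239))
print('spout',onplane(c,260,194,160),'side',onplane(s,232,231,160))
print('stand',onplane(s,178,326,0))
for n,b in (('top0',(170,130,280,270)),('top0',(290,225,400,300)),('side0',(200,210,290,350)),('side0',(290,220,400,290))):
    im=cv2.imread(f'pics/{n}.png');x0,y0,x1,y1=b;k=int(min(800/(x1-x0),600/(y1-y0)));cv2.imwrite(f'pics/crop_{n}_{x0}.png',cv2.resize(im[y0:y1,x0:x1],None,fx=k,fy=k,interpolation=cv2.INTER_CUBIC))
E
```

```text
corners top [[ 604. -153.  110.]
 [ 461. -208.  110.]
 [ 521. -404.  110.]
 [ 667. -363.  110.]]
side [ 661. -365.  110.]
side [ 601. -151.  110.]
side [ 462. -191.  110.]
side [ 523. -405.  110.]
len [np.float64(154.0), np.float64(205.0), np.float64(151.0), np.float64(219.0)] [ 563.25052078 -282.01107828  110.        ]
pin head top [438.18336744 -65.52896924  83.        ] side [442.36826843 -68.91608857  83.        ]
top 28 328.5357142857143 246.64285714285714 [439.77582923 -67.22780064  75.        ] [436.0466362  -66.30140875 136.66682904]
side 26 332.03846153846155 239.76923076923077 [453.03473241 -81.85387558  65.        ] [440.14329978 -61.08595395  82.99858235]
lug top [457.99109921 218.53140917  46.        ] side [454.29094609 236.09810194  46.        ] [457.91131848 218.34238522  47.11127353]
spout [580.16351031 132.989896   160.        ] side [591.77343711 138.40551771 160.        ]
stand [598.97286085 327.59131804   0.        ]
```

View crops.

View pics/crop_top0_170.png

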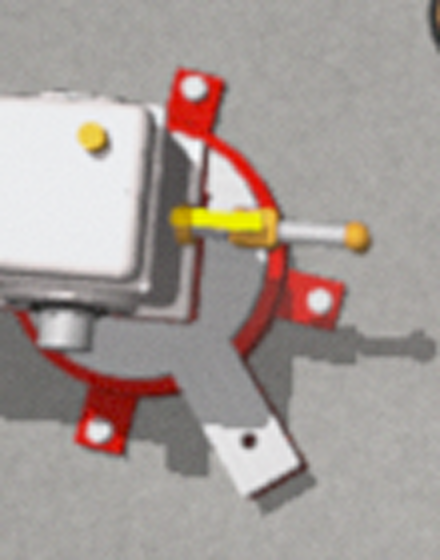

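View pics/crop_top0_290.png

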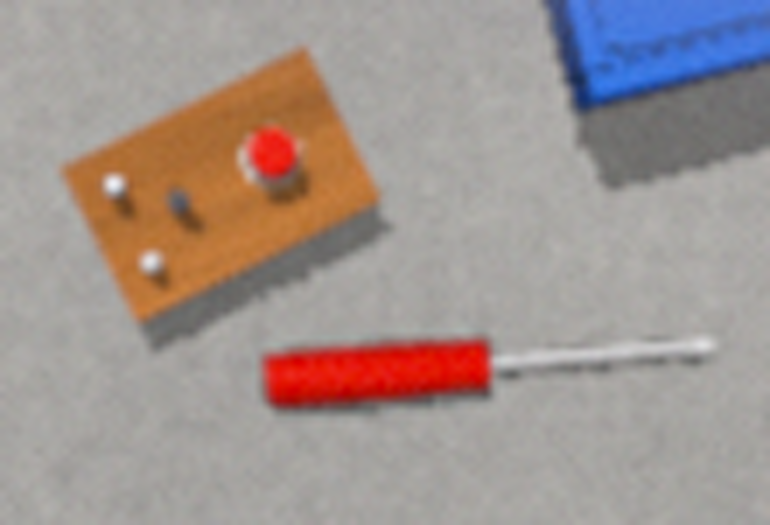

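View pics/crop_side0_290.png

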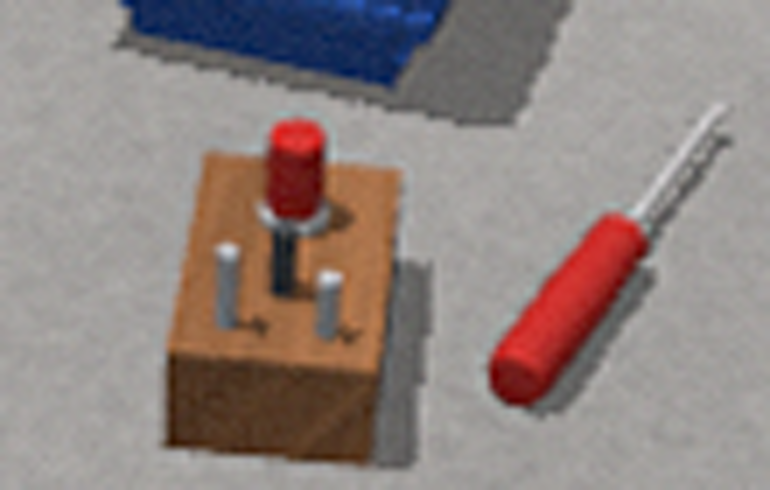

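View pics/crop_side0_200.png

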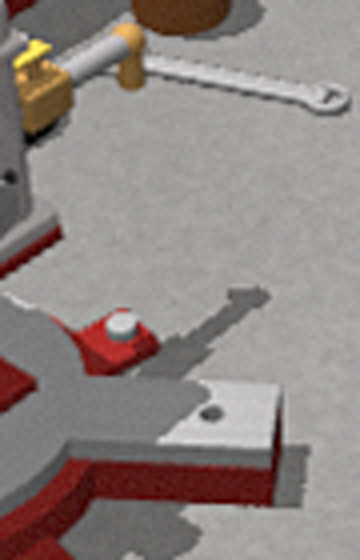

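```bash
python3 - <<'E'
from h import *
from scipy.spatial.transform import Rotation as Ro
s=manip.sense();print(s['time'],Ro.from_rotvec(s['eef_rot']).as_matrix().round(3))
c=load('top0');d=load('side0')
print('hole',onplane(c,232,240,46),onplane(d,252.75,313.25,46))
# triangulated red head top centre
print('headtop px: top',270/7+290,153/7+225,'side',298/7+290,133/7+220)
print(onplane(c,270/7+290,153/7+225,83),onplane(d,298/7+290,133/7+220,83))
# block corners top z45
B=np.array([onplane(c,u/7+290,v/7+225,45) for u,v in[(305,47),(380,203),(143,320),(62,170)]]);print(B.round(),np.linalg.norm(B-np.roll(B,-1,0),axis=1))
# lug edges
L=[onplane(c,u/4+170,v/4+130,46) for u,v in[(300,465),(235,350),(250,497),(185,390)]];print(np.round(L))
W=np.array([onplane(c,u,v,160) for u,v in [(264,188.5)]]);print('pipe end',W)
E
```

```text
1.95 [[-0.942  0.     0.336]
 [-0.336 -0.    -0.942]
 [-0.    -1.     0.   ]]
hole [454.70770054 227.56724388  46.        ] [456.51907598 230.96737275  46.        ]
headtop px: top 328.57142857142856 246.85714285714286 side 332.57142857142856 239.0
[438.65060929 -67.22087018  83.        ] [440.86726336 -64.6514576   83.        ]
[[ 488.  -82.   45.]
 [ 420. -116.   45.]
 [ 367.  -14.   45.]
 [ 431.   23.   45.]] [ 75.6024225  115.01505352  74.21661568 118.98289473]
[[437. 187.  46.]
 [524. 240.  46.]
 [411. 224.  46.]
 [492. 277.  46.]]
pipe end [[596.31203009 122.13349667 160.        ]]
```

Request:
play_rows(
  motion=[0.025, 0.047, 0, 0, 0, 9.8, 1, 0.025, 0.047, 0, 0, 0, 9.8, 1, 0.025, 0.047, 0, 0, 0, 9.8, 1, 0.025, 0.048, 0, 0, 0, 9.8, 1, 0.025, 0.048, 0, 0, 0, 9.8, 1, 0.025, 0.048, 0, 0, 0, 9.8, 1, 0.024, 0.048, -0.01, 0, 0, 9.8, 1, 0.024, 0.047, -0.01, 0, 0, 9.8, 1, 0.024, 0.047, -0.01, 0, 0, 9.8, 1, 0.024, 0.047, -0.01, 0, 0, 9.8, 1],
)

```text
time: 3.2
ee_pos: [440.0, -65.9, 205.4]
eef_rot: [-1.401, 0.842, -0.843]
force: [0.7, -0.6, 0.6]
width: 85.1
```

```bash
python3 - <<'E'
from h import *
from scipy.spatial.transform import Rotation as Ro
s=manip.sense();print(s['ee_pos'],Ro.from_rotvec(s['eef_rot']).as_matrix().round(3),s['qpos'].round(2))
c=snap('wrist','w1');snap('top','top1')
im=c['pixels'].astype(int);P=cloud(c)
m=(im[...,0]>110)&(im[...,1]<70)&(im[...,2]<70)
v,u=np.nonzero(m);print(u.min(),u.max(),v.min(),v.max())
n,l,st,ce=cv2.connectedComponentsWithStats(m.astype(np.uint8));
for i in range(1,n):
    if st[i,4]>50: print(st[i],ce[i],P[l==i].mean(0).round(),onplane(c,*ce[i],83).round(1))
E
```

```text
[440.01295775 -65.93727022 205.35197766] [[ 0.469  0.001  0.883]
 [-0.883 -0.     0.469]
 [ 0.001 -1.     0.001]] [-0.17  0.15  1.91 -0.    1.09 -0.66]
190 634 0 261
[573   0  23  39 330] [582.06969697  14.84848485] [555. 188.  11.] [521.1 146.4  83. ]
[611   0  24  26 273] [621.05494505   8.58608059] [580. 206.  12.] [540.9 160.8  83. ]
[580  28  19  17 119] [588.60504202  39.07563025] [571. 176.  13.] [534.3 137.7  83. ]
[ 190  164   47   98 2062] [212.19398642 210.26867119] [ 350. -105.   23.] [360.4 -84.2  83. ]
[304 215  32  28 584] [319.24828767 231.18321918] [441. -62.  78.] [439.8 -60.8  83. ]
```

View pics/w1.png

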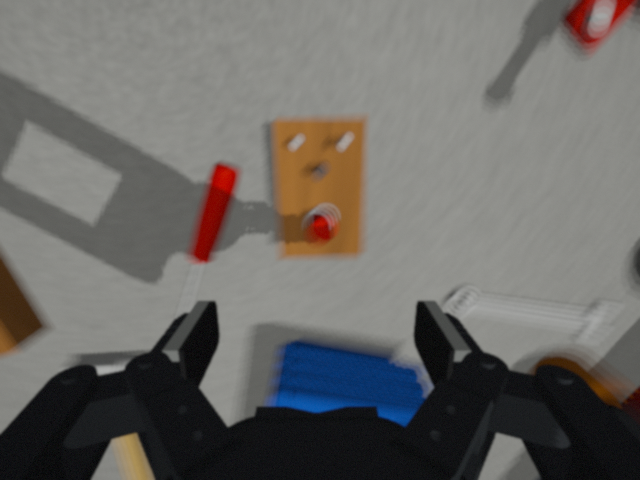

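View pics/top1.png

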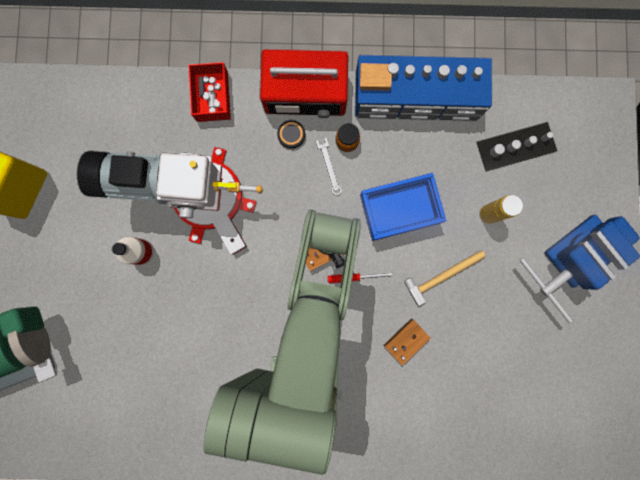

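The wrist picture shows the block at (320,190) and the pin's red head at (319,231), blurred because the arm was still settling. The block's long side is upright in the picture, so the grasp yaw is right. I'll take one sharp picture and fit the head.

```bash
python3 - <<'E'
from h import *
s=manip.sense();print(s['ee_pos'])
c=snap('wrist','w2')
im=c['pixels'].astype(int);P=cloud(c)
m=(im[...,0]>110)&(im[...,1]<70)&(im[...,2]<70)
n,l,st,ce=cv2.connectedComponentsWithStats(m.astype(np.uint8));
for i in range(1,n):
    if st[i,4]>50: print(st[i],ce[i],P[l==i].mean(0).round(),onplane(c,*ce[i],83).round(1))
img=cv2.imread('pics/w2.png')[100:280,240:400];cv2.imwrite('pics/w2c.png',cv2.resize(img,None,fx=3.3,fy=3.3,interpolation=cv2.INTER_CUBIC))
s=manip.sense();print(s['ee_pos'])
E
```

```text
[440.43512987 -63.87039716 204.53885334]
[ 567    0   64   63 1553] [597.47778493  25.71925306] [570. 189.  12.] [533.8 148.5  83. ]
[ 183  168   50   99 2140] [205.84439252 215.15233645] [ 347. -110.   24.] [358.  -87.5  83. ]
[299 227  29  25 522] [313.68199234 238.77011494] [439. -66.  80.] [439.  -65.7  83. ]
[439.68131015 -65.7694957  204.91651958]
```

View pics/w2c.png

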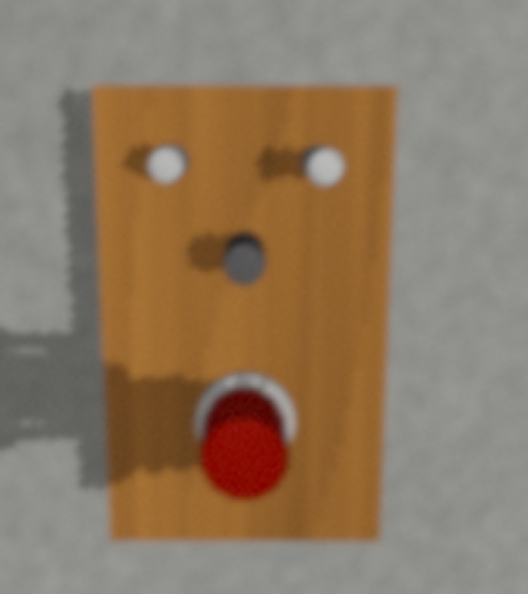

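Request:
play_rows(
  motion=[0, 0, -0.04, 0, 0, 0, 1, 0, 0, -0.04, 0, 0, 0, 1, 0, 0, -0.035, 0, 0, 0, 1, 0, 0, -0.023, 0, 0, 0, 1, 0, 0, 0, 0, 0, 0, 1, 0, 0, 0, 0, 0, 0, 1],
  newtons=45,
)

```text
time: 4.1
ee_pos: [439.9, -68.4, 68.3]
eef_rot: [-1.398, 0.846, -0.85]
force: [0.2, 0.2, -0.9]
width: 85.2
```

Request:
play_rows(
  motion=[0, 0, 0, 0, 0, 0, 0, 0, 0, 0, 0, 0, 0, 0, 0, 0, 0, 0, 0, 0, 0, 0, 0, 0, 0, 0, 0, 0, 0, 0, 0, 0, 0, 0, 0, 0, 0, 0, 0, 0, 0, 0],
)

```text
time: 4.85
ee_pos: [439.7, -67.5, 67.7]
eef_rot: [-1.399, 0.846, -0.848]
force: [1.0, 1.3, 4.6]
width: 21.0
```

Request:
play_rows(
  motion=[0, 0, 0.02, 0, 0, 0, 0, 0, 0, 0.035, 0, 0, 0, 0, 0, 0, 0.035, 0, 0, 0, 0, 0, 0, 0, 0, 0, 0, 0],
)

```text
time: 5.35
ee_pos: [440.5, -67.9, 159.1]
eef_rot: [-1.398, 0.843, -0.85]
force: [-0.1, 0.1, -1.0]
width: 20.6
```

Request:
play_rows(
  motion=[0.001, 0.02, 0, 0, 0, 9.4, 0, 0.001, 0.03, 0, 0, 0, 9.4, 0, 0.002, 0.035, 0, 0, 0, 9.4, 0, 0.002, 0.035, 0, 0, 0, 9.4, 0, 0.002, 0.035, 0, 0, 0, 9.4, 0, 0.002, 0.035, 0, 0, 0, 9.4, 0, 0.002, 0.035, 0, 0, 0, 9.4, 0, 0.002, 0.035, 0, 0, 0, 9.4, 0, 0.001, 0.03, 0, 0, 0, 9.4, 0, 0.001, 0.006, 0, 0, 0, 9.4, 0],
)

```text
time: 6.6
ee_pos: [454.3, 229.7, 155.3]
eef_rot: [-1.526, -0.436, 0.441]
force: [-0.4, 0.3, -1.0]
width: 20.7
```

Request:
play_rows(
  motion=[0, 0, -0.01, 0, 0, 0, 0, 0, 0, -0.01, 0, 0, 0, 0, 0, 0, 0, 0, 0, 0, 0],
)

```text
time: 6.98
ee_pos: [454.2, 227.4, 135.6]
eef_rot: [-1.528, -0.428, 0.434]
force: [-0.4, 0.2, -0.2]
width: 20.6
```

```bash
python3 - <<'E'
from h import *
from scipy.spatial.transform import Rotation as Ro
s=manip.sense();print(s['ee_pos'],Ro.from_rotvec(s['eef_rot']).as_matrix().round(3),s['qpos'].round(2))
c=snap('wrist','w3');snap('side','side3');snap('top','top3')
im=cv2.imread('pics/side3.png');cv2.imwrite('pics/side3c.png',cv2.resize(im[200:350,180:330],None,fx=4,fy=4,interpolation=cv2.INTER_CUBIC))
E
```

```text
[454.24023422 227.41112839 135.64974905] [[ 0.852 -0.003 -0.523]
 [ 0.523 -0.002  0.852]
 [-0.004 -1.     0.   ]] [ 0.44  0.32  1.87  0.    0.95 -1.68]
```

View pics/w3.png

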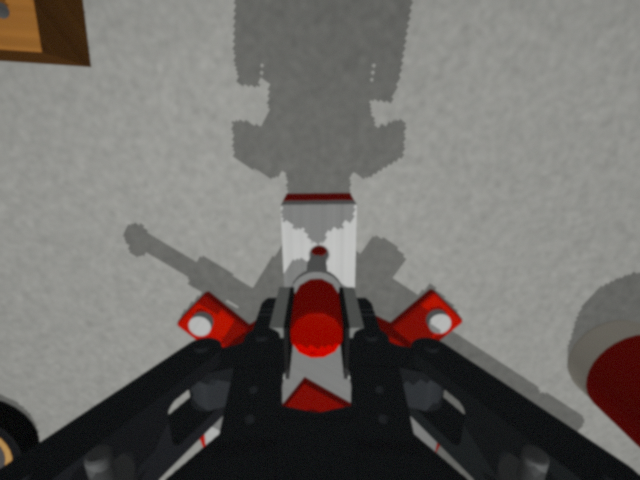

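View pics/side3c.png

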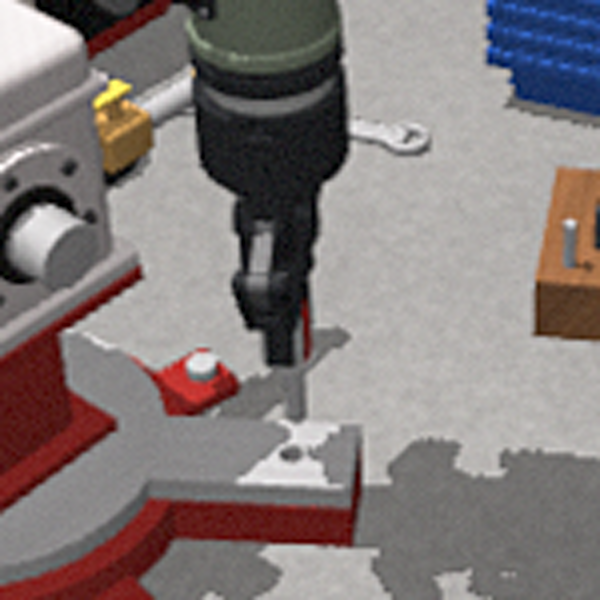

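```bash
python3 - <<'E'
from h import *
im=cv2.imread('pics/w3.png');cv2.imwrite('pics/w3c.png',cv2.resize(im[190:310,260:380],None,fx=5,fy=5,interpolation=cv2.INTER_CUBIC))
E
```

```text
(no output)
```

View pics/w3c.png

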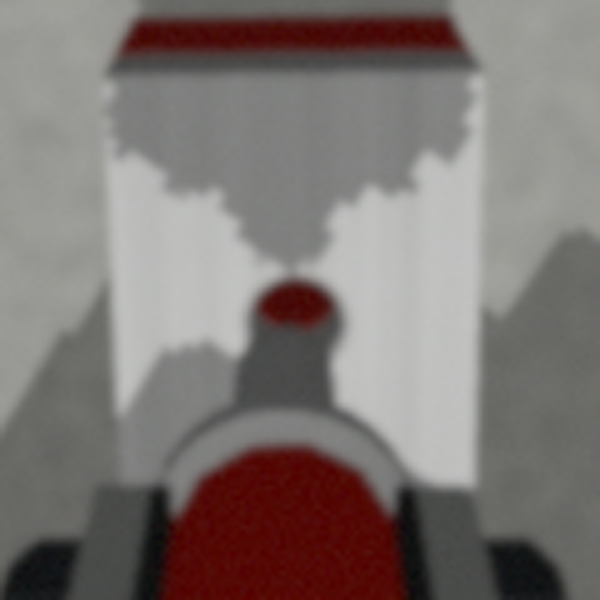

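```bash
python3 - <<'E'
from h import *
c=load('w3')
hx=onplane(c,319.2,254.2,46);f=onplane(c,317.8,262,71);print(hx,f,hx-f)
print('edges hole top',onplane(c,260+296/5,190+277/5,46),'foot edge',onplane(c,317.8,190+325/5,71))
# lateral
n=np.array([-0.523,.852,0]);a=np.array([-.852,-.523,0])
print('lat',n@(hx-f),'outward',a@(hx-f))
# predicted pin axis from TCP projected
T=np.array([454.24,227.41,135.65])
for dz in(-64.7,15,):
    print(proj(c,T+[0,0,dz]))
s=load('side3'); print('side foot',proj(s,T+[0,0,-64.7]))
for h in (46,):print(onplane(s,180+291/4,200+454/4,46))
im=cv2.imread('pics/side3.png');cv2.imwrite('pics/side3d.png',cv2.resize(im[270:330,220:280],None,fx=10,fy=10,interpolation=cv2.INTER_CUBIC))
E
```

```text
[454.52856177 229.88568054  46.        ] [451.76559641 226.88138033  71.        ] [  2.76296536   3.00430021 -25.        ]
edges hole top [449.10858384 226.54411994  46.        ] foot edge [447.88286211 224.49420458  71.        ]
lat 1.114632896793371 outward -3.925295495816591
[316.42445326 265.59824251]
[316.857813   341.63812176]
side foot [254.03328708 304.56196938]
[456.00817262 231.56301108  46.        ]
```

View pics/side3d.png

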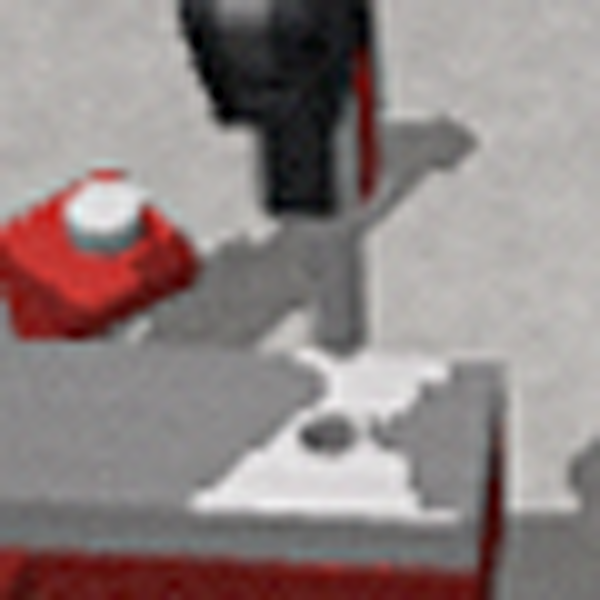

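```bash
python3 - <<'E'
from h import *
s=load('side3')
hx=onplane(s,253,313.5,46);
for v in(304,304.5,305):
    f=onplane(s,254.3,v,71);d=hx-f;print(hx,f,d,'lat',d@[-.523,.852,0],'out',d@[-.852,-.523,0])
E
```

```text
[455.56125649 231.23684498  46.        ] [454.88862035 225.7496768   71.        ] [  0.67263614   5.48716818 -25.        ] lat 4.32327858689737 out -3.442874945161467
[455.56125649 231.23684498  46.        ] [453.85988711 226.95489191  71.        ] [  1.70136938   4.28195307 -25.        ] lat 2.7584078297025476 out -3.6890281633066375
[455.56125649 231.23684498  46.        ] [452.83347045 228.15739304  71.        ] [  2.72778604   3.07945195 -25.        ] lat 1.1970609566504624 out -3.934627076619795
```

Request:
play_rows(
  motion=[0.0027, 0.003, -0.01, 0, 0, 0, 0, 0, 0, -0.009, 0, 0, 0, 0, 0, 0, 0, 0, 0, 0, 0, 0, 0, 0, 0, 0, 0, 0],
)

```text
time: 7.62
ee_pos: [458.0, 231.4, 118.2]
eef_rot: [-1.527, -0.433, 0.433]
force: [-0.3, 0.5, -0.4]
width: 20.8
```

```bash
python3 - <<'E'
from h import *
s=manip.sense();print(s['ee_pos'])
c=snap('wrist','w4');d=snap('side','side4')
im=cv2.imread('pics/w4.png');a=cv2.resize(im[220:300,280:360],None,fx=7,fy=7,interpolation=cv2.INTER_CUBIC)
im=cv2.imread('pics/side4.png');b=cv2.resize(im[280:325,235:275],None,fx=12,fy=12.44,interpolation=cv2.INTER_CUBIC)
cv2.imwrite('pics/a4.png',a);cv2.imwrite('pics/b4.png',b)
E
```

```text
[457.96853529 231.44432583 118.24945439]
```

View pics/a4.png

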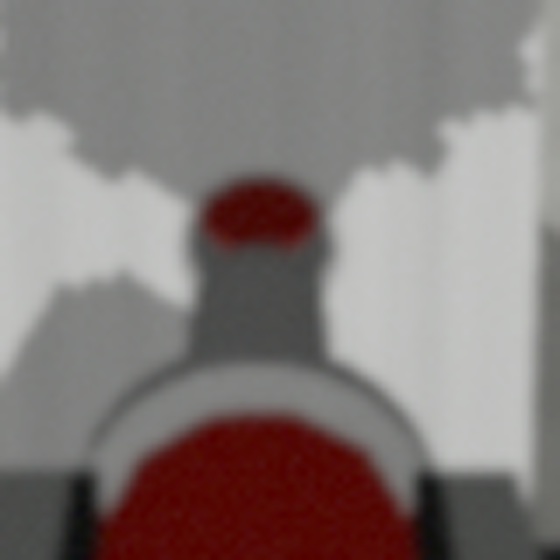

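View pics/b4.png

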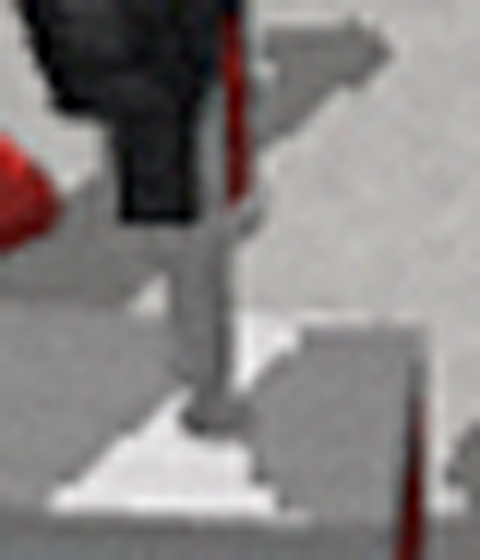

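```bash
python3 - <<'E'
from h import *
c=load('w4');s=load('side4');T=manip.sense()['ee_pos'];fz=T[2]-64.7
n=np.array([-0.523,.852,0]);a=np.array([-.852,-.523,0])
he=onplane(c,280+258/7,220+172/7,46)-6.5*a;fe=onplane(c,280+262/7,220+247/7,fz)-5*a
d=he-fe;print(he,fe,'lat',d@n,'out',d@a,d, T)
# side: hole center px, foot bottom centre px
h=onplane(s,235+218/12,280+408/12.44,46);f=onplane(s,235+208/12,280+385/12.44,fz);d=h-f
print(h,f,'lat',d@n,'out',d@a,d)
hh=onplane(s,253,313.5,46);print('old hole px in new', (hh-f),proj(s,[T[0],T[1],fz]))
E
```

```text
[454.10658355 229.37083162  46.        ] [456.28708706 231.09852906  53.83404599] lat -0.3315948814008212 out 2.761374754995799 [-2.18050351 -1.72769744 -7.83404599] [458.11759827 231.52744709 118.53404599]
[456.69940906 229.34291262  46.        ] [456.4282656  231.87883411  53.83404599] lat -2.30241313694514 out 1.0952727124764494 [ 0.27114346 -2.53592149 -7.83404599]
old hole px in new [-0.86700911 -0.64198913 -7.83404599] [251.85470085 310.54032458]
```

Request:
play_rows(
  motion=[-0.0013, -0.0011, 0, 0, 0, 0, 0, 0, 0, -0.004, 0, 0, 0, 0, 0, 0, 0, 0, 0, 0, 0, 0, 0, 0, 0, 0, 0, 0],
)

```text
time: 8.22
ee_pos: [456.7, 230.3, 114.3]
eef_rot: [-1.527, -0.433, 0.433]
force: [-0.4, 0.2, -1.7]
width: 20.7
```

```bash
python3 - <<'E'
from h import *
s=manip.sense();print(s['ee_pos'],s['force'])
c=snap('wrist','w5');d=snap('side','side5')
im=cv2.imread('pics/w5.png');a=cv2.resize(im[230:290,285:345],None,fx=10,fy=10,interpolation=cv2.INTER_CUBIC)
im=cv2.imread('pics/side5.png');b=cv2.resize(im[290:325,235:270],None,fx=16,fy=16,interpolation=cv2.INTER_CUBIC)
cv2.imwrite('pics/a5.png',a);cv2.imwrite('pics/b5.png',b);print(manip.sense()['ee_pos'])
E
```

```text
[456.67791519 230.34347461 114.29024031] [-0.43222956  0.19943884 -1.73938962]
[456.74473792 230.37613214 114.35693582]
```

View pics/a5.png

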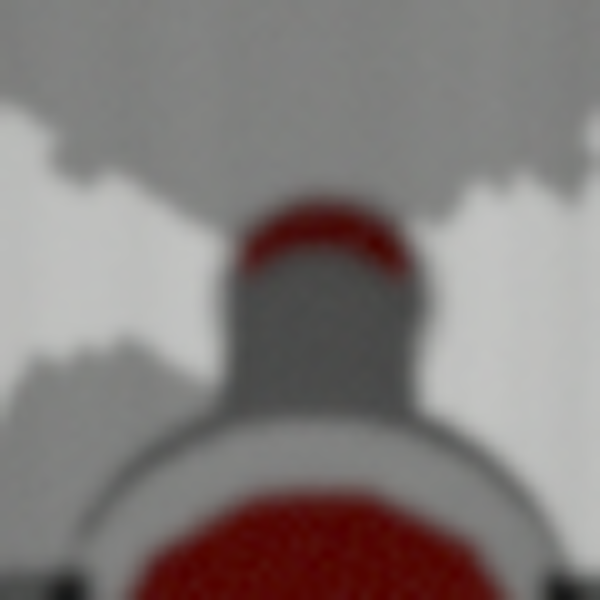

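View pics/b5.png

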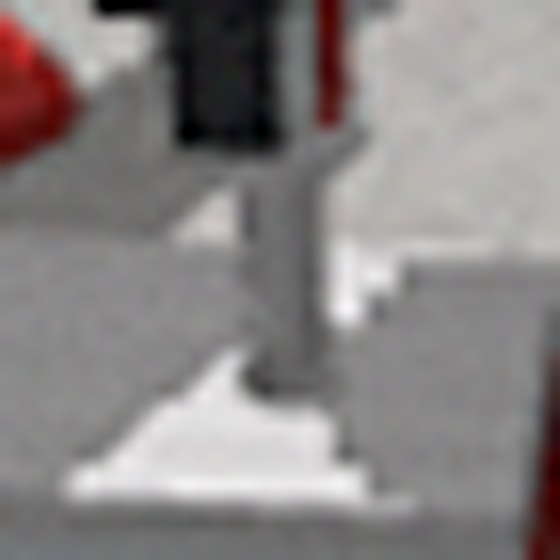

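Request:
play_rows(
  motion=[0, 0, -0.004, 0, 0, 0, 0, 0, 0, -0.004, 0, 0, 0, 0, 0, 0, -0.003, 0, 0, 0, 0, 0, 0, 0, 0, 0, 0, 0],
)

```text
time: 8.82
ee_pos: [456.5, 230.3, 103.0]
eef_rot: [-1.527, -0.432, 0.433]
force: [-0.7, -0.3, -1.0]
width: 20.6
```

Request:
play_rows(
  motion=[0, 0, -0.004, 0, 0, 0, 0, 0, 0, -0.004, 0, 0, 0, 0, 0, 0, -0.004, 0, 0, 0, 0, 0, 0, 0, 0, 0, 0, 0],
)

```text
time: 9.32
ee_pos: [456.4, 230.2, 90.9]
eef_rot: [-1.527, -0.432, 0.433]
force: [0.5, 1.5, -0.6]
width: 20.7
```

Request:
play_rows(
  motion=[0, 0, -0.005, 0, 0, 0, 0, 0, 0, -0.005, 0, 0, 0, 0, 0, 0, -0.005, 0, 0, 0, 0, 0, 0, -0.005, 0, 0, 0, 0, 0, 0, 0, 0, 0, 0, 0],
)

```text
time: 9.95
ee_pos: [456.4, 230.2, 70.8]
eef_rot: [-1.527, -0.432, 0.434]
force: [0.2, 0.8, -0.3]
width: 20.6
```

Foot is about 2 mm from home. I'll ease down the rest, then open.

Request:
play_rows(
  motion=[0, 0, -0.0015, 0, 0, 0, 0, 0, 0, 0, 0, 0, 0, 0, 0, 0, 0, 0, 0, 0, 0.3, 0, 0, 0, 0, 0, 0, 0.4, 0, 0, 0, 0, 0, 0, 0.5, 0, 0, 0, 0, 0, 0, 0.5, 0, 0, 0.02, 0, 0, 0, 0.5, 0, 0, 0.04, 0, 0, 0, 0.5, 0, 0, 0.03, 0, 0, 0, 0.5, 0, 0, 0, 0, 0, 0, 0.5],
)

```text
time: 11.2
ee_pos: [458.0, 231.0, 162.1]
eef_rot: [-1.526, -0.437, 0.428]
force: [0.1, -1.0, -0.5]
width: 42.5
```

```bash
python3 - <<'E'
from h import *
s=manip.sense();print(s['ee_pos'],s['force'])
c=snap('wrist','w6');d=snap('side','side6')
im=cv2.imread('pics/side6.png');b=cv2.resize(im[230:350,200:300],None,fx=5,fy=5,interpolation=cv2.INTER_CUBIC)
cv2.imwrite('pics/b6.png',b)
im=d['pixels'].astype(int);m=(im[...,0]>80)&(im[...,1]<60)&(im[...,2]<60)
E
```

```text
[458.03124659 230.96878795 162.09806719] [ 0.14675814 -0.99217372 -0.45153683]
```

View pics/b6.png

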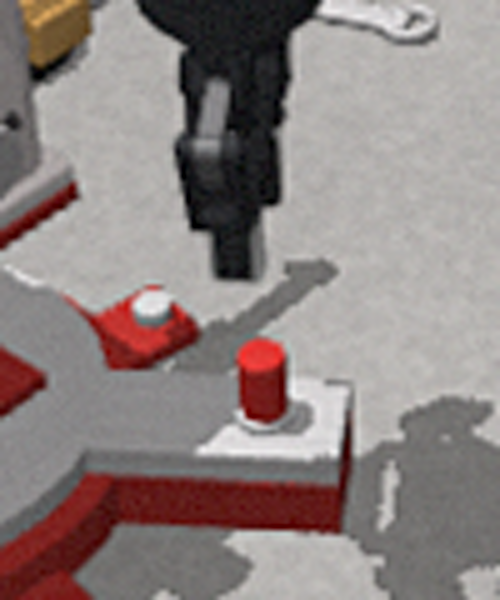

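View pics/w6.png

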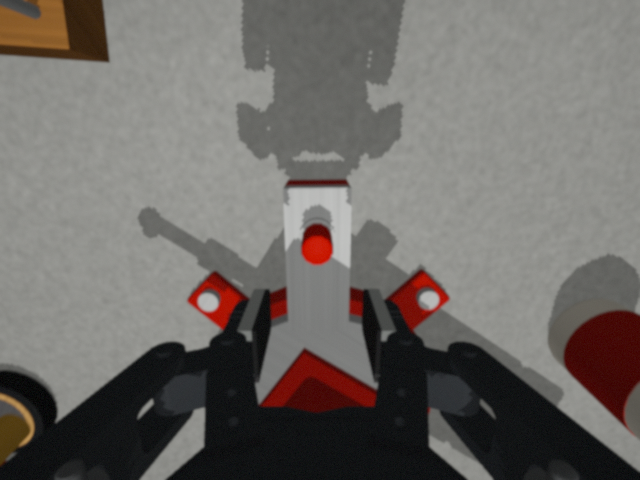

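The side view shows the pin home: red head at (252,305), collar flat on the lug at (252,314), fingers clear. Next is the tray stack. I'll pinch the long rim on the robot's side, near the corner facing the robot's right and farthest from the stand (top image, about (444,221)). In the final pose that keeps the gripper away from the pipe.

Request:
play_rows(
  motion=[0, 0, 0.03, 0, 0, 0, 0.5, 0.004, -0.03, 0.033, 0, 0, -10.4, 0.5, 0.008, -0.055, 0, 0, 0, -10.4, 0.5, 0.008, -0.06, 0, 0, 0, -10.4, 0.5, 0.008, -0.06, 0, 0, 0, -10.4, 0.5, 0.008, -0.06, 0, 0, 0, -10.4, 0.5, 0.008, -0.06, 0, 0, 0, -10.4, 0.5, 0.008, -0.06, 0, 0, 0, -10.4, 0.5, 0.008, -0.06, 0, 0, 0, -10.4, 0.5, 0.008, -0.06, 0, 0, 0, -10.4, 0.5],
)

```text
time: 12.55
ee_pos: [524.0, -276.3, 220.8]
eef_rot: [-1.4, 0.849, -0.844]
force: [2.0, 0.2, 0.7]
width: 42.8
```

Request:
play_rows(
  motion=[0, -0.06, 0, 0, 0, -10.4, 0.5, 0, -0.04, 0, 0, 0, 0, 0.5, 0, 0, 0, 0, 0, 0, 0.5, 0, 0, 0, 0, 0, 0, 0.5],
)

```text
time: 13.05
ee_pos: [524.2, -373.9, 221.1]
eef_rot: [-1.339, 0.982, -0.977]
force: [0.6, 0.6, -0.2]
width: 42.7
```

```bash
python3 - <<'E'
from h import *
from scipy.spatial.transform import Rotation as Ro
s=manip.sense();print(s['ee_pos'],Ro.from_rotvec(s['eef_rot']).as_matrix().round(3),s['qpos'].round(2))
c=snap('wrist','w7');snap('top','top7')
E
```

```text
[ 524.1524477  -373.85771878  221.09132704] [[ 0.303 -0.002  0.953]
 [-0.953  0.003  0.303]
 [-0.003 -1.    -0.002]] [-0.64  0.44  1.43  0.    1.27 -0.95]
```

View pics/w7.png

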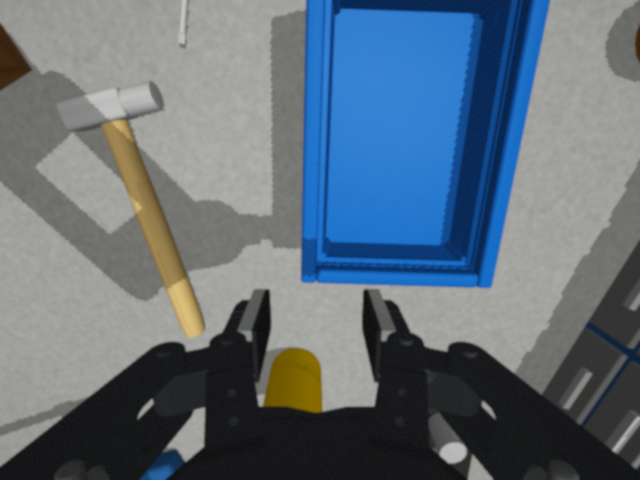

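View pics/top7.png

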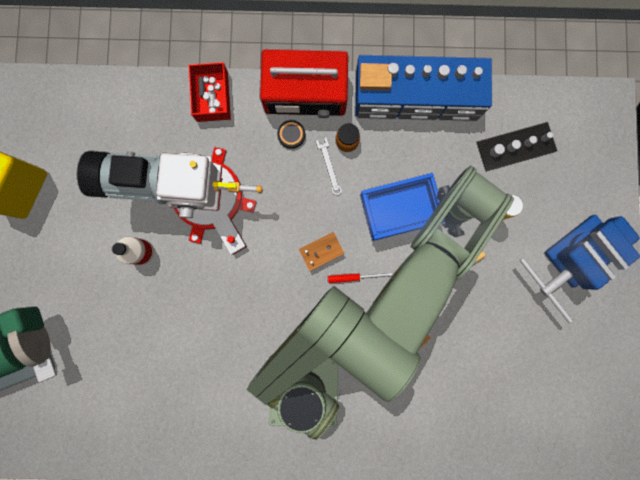

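The wrist view shows corner C at (303,281), the far corner at (492,287) and the long rim running up to (308,0). The spray can's top shows at (293,375). I'll compute these positions and the spray clearance.

```bash
python3 - <<'E'
from h import *
c=load('w7');P=cloud(c)
C=onplane(c,303,281,110);D=onplane(c,492,287,110);B1=onplane(c,307.5,20,110);D1=onplane(c,546,10,110)
print('C',C,'D',D,np.linalg.norm(C-D),'B1',B1,'D1',D1)
for a,b in((C,B1),(D,D1),(D,C)): print('az',np.degrees(np.arctan2(*(b-a)[1::-1])))
print('rim depth pts',[world(c,u,v).round() for u,v in[(309,270),(313,150),(400,278),(509,200)]])
im=c['pixels'].astype(int);m=(im[...,0]>140)&(im[...,1]>100)&(im[...,2]<60)
m[:330]=0;v,u=np.nonzero(m);q=P[m];k=q[:,2]>150;print('spray',q[k].min(0),q[k].max(0),len(q))
t=load('top0');print('spray top cap',onplane(t,511,206,200))
# also corner net
print(nets.spot_point('wrist','corner0'))
im=cv2.imread('pics/w7.png');cv2.imwrite('pics/w7c.png',cv2.resize(im[230:300,280:350],None,fx=8,fy=8,interpolation=cv2.INTER_CUBIC))
E
```

```text
C [ 523.67839068 -407.32473725  110.        ] D [ 665.21628839 -367.66130573  110.        ] 146.99035440902682 B1 [ 475.109857   -238.31966347  110.        ] D1 [ 612.97938587 -189.03047075  110.        ]
az 106.0335472972826
az 106.30047006919638
az -164.34543428620165
rim depth pts [array([ 525., -397.,  109.]), array([ 502., -312.,  109.]), array([ 595., -383.,  109.]), array([ 647., -302.,  108.])]Traceback (most recent call last):
  File "<stdin>", line 8, in <module>
    return umr_minimum(a, axis, None, out, keepdims, initial, where)
ValueError: zero-size array to reduction operation minimum which has no identity
```

```bash
python3 - <<'E'
from h import *
c=load('w7');t=load('top0');s=load('side0')
print('spray cap top-cam',onplane(t,511,206,198),'base',onplane(t,487,214,5),'side',onplane(s,388,125,198))
print('wrist',onplane(c,294,352,150),onplane(c,294,352,190),[world(c,u,v).round() for u,v in[(294,360),(294,390),(270,385),(318,385)]])
im=cv2.imread('pics/w7.png');cv2.imwrite('pics/w7c.png',cv2.resize(im[230:300,280:350],None,fx=8,fy=8,interpolation=cv2.INTER_CUBIC))
E
```

```text
spray cap top-cam [ 557.3739249  -568.59479564  198.        ] base [ 559.26198626 -565.74029611    5.        ] side [ 551.84414438 -540.7288222   198.        ]
wrist [ 529.53204697 -442.63721387  150.        ] [ 523.80167923 -414.27159856  190.        ] [array([ 550., -540.,   27.]), array([ 553., -539.,   74.]), array([ 531., -558.,   53.]), array([ 580., -546.,   49.])]
```

View pics/w7c.png

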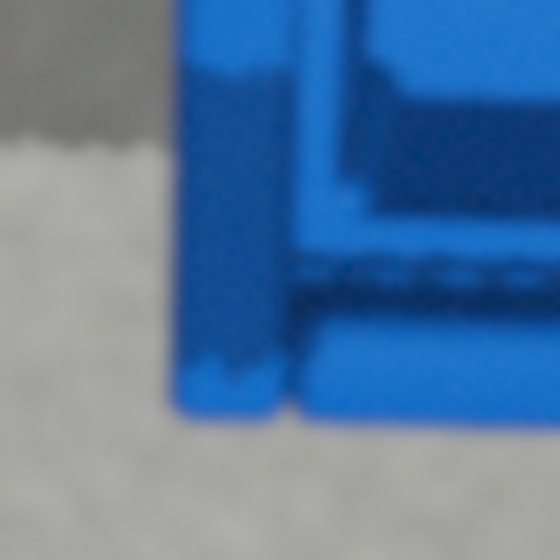

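Request:
play_rows(
  motion=[-0.0045, 0.0005, -0.03, 0, 0, -1.4, 0.5, 0, 0, -0.035, 0, 0, 0, 0.5, 0, 0, -0.02, 0, 0, 0, 0.5, 0, 0, -0.01, 0, 0, 0, 0.5, 0, 0, 0, 0, 0, 0, 0.5, 0, 0, 0, 0, 0, 0, 0.5],
  newtons=90,
)

```text
time: 13.9
ee_pos: [520.8, -374.2, 129.0]
eef_rot: [-1.33, 0.996, -0.999]
force: [-0.2, 0.2, 0.5]
width: 42.9
```

```bash
python3 - <<'E'
from h import *
from scipy.spatial.transform import Rotation as Ro
s=manip.sense();print(s['ee_pos'],Ro.from_rotvec(s['eef_rot']).as_matrix().round(3),s['force'])
c=snap('wrist','w8')
E
```

```text
[ 520.8336034  -374.24357661  129.01396534] [[ 0.28   0.002  0.96 ]
 [-0.96  -0.001  0.28 ]
 [ 0.002 -1.     0.001]] [-0.19704065  0.22309646  0.54289757]
```

View pics/w8.png

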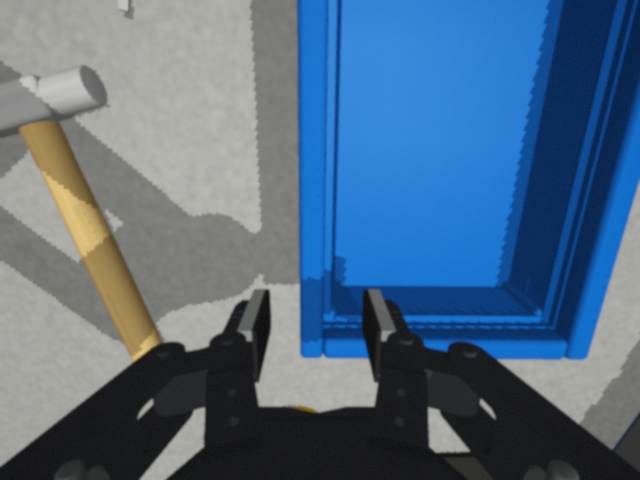

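```bash
python3 - <<'E'
from h import *
c=load('w8');T=np.array([520.8,-374.2,110.])
print(proj(c,T),[onplane(c,u,355,110).round(1) for u in(301,325)],onplane(c,301,320,110),onplane(c,301,357,110))
x=np.array([.96,.28,0]);C=onplane(c,301,357,110);print('lat of rim centre rel TCP',(C-T)@x+6,'along',(C-T)@[-.28,.96,0])
im=cv2.imread('pics/w8.png');cv2.imwrite('pics/w8c.png',cv2.resize(im[280:380,230:400],None,fx=4,fy=4,interpolation=cv2.INTER_CUBIC))
E
```

```text
[316.58640372 299.2103262 ] [array([ 522., -407.,  110.]), array([ 533.9, -403.5,  110. ])] [ 516.59484637 -387.31951805  110.        ] [ 522.34809444 -408.1192564   110.        ]
lat of rim centre rel TCP -2.0112211246299303 along -32.995952584846066
```

View pics/w8c.png

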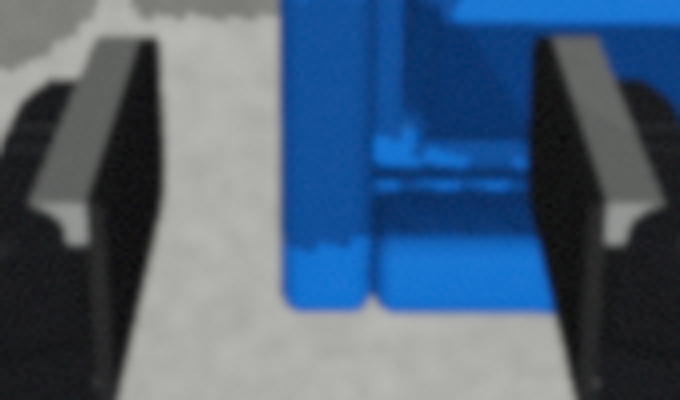

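Request:
play_rows(
  motion=[-0.0019, -0.0006, -0.008, 0, 0, 0, 0.5, 0, 0, -0.0095, 0, 0, 0, 0.5, 0, 0, 0, 0, 0, 0, 0.4, 0, 0, 0, 0, 0, 0, 0.3],
)

```text
time: 14.45
ee_pos: [518.3, -374.8, 110.2]
eef_rot: [-1.33, 0.998, -0.998]
force: [0.1, -0.6, 0.0]
width: 25.8
```

```bash
python3 - <<'E'
from h import *
for i in range(3):
    s=manip.sense();print(s['ee_pos'],s['force'],s['width']);c=snap('wrist','w9')
im=cv2.imread('pics/w9.png');cv2.imwrite('pics/w9c.png',cv2.resize(im[270:400,230:400],None,fx=4,fy=4,interpolation=cv2.INTER_CUBIC))
E
```

```text
[ 518.28773893 -374.8151039   110.17431839] [ 1.23510563e-01 -5.76835330e-01  3.96248919e-04] 25.8221157431242
[ 518.38720814 -374.9017237   110.4043373 ] [0.20153129 0.29940171 1.11776147] 25.549784772357686
[ 518.44174043 -374.91023678  110.52488494] [-0.35551838 -0.06085272  0.49561739] 25.57066476721589
```

View pics/w9c.png

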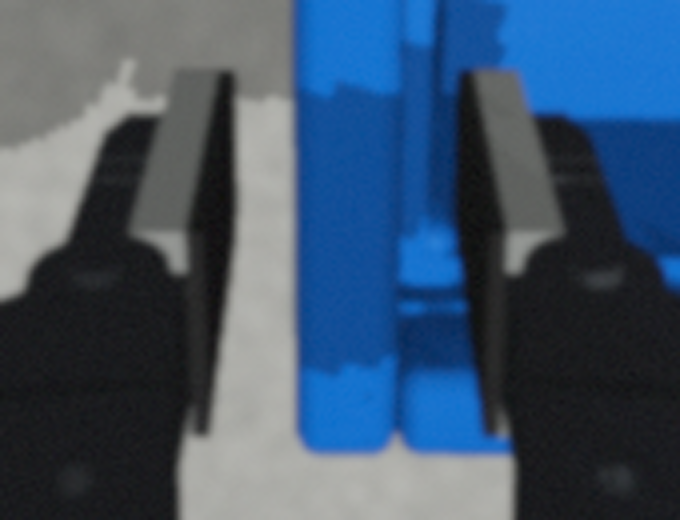

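Request:
play_rows(
  motion=[0, 0, 0, 0, 0, 0, 0.15, 0, 0, 0, 0, 0, 0, 0, 0, 0, 0, 0, 0, 0, 0, 0, 0, 0, 0, 0, 0, 0, 0, 0, 0, 0, 0, 0, 0],
)

```text
time: 15.22
ee_pos: [518.5, -374.9, 110.8]
eef_rot: [-1.33, 0.997, -0.999]
force: [-0.1, 0.3, 3.8]
width: 9.7
```

Request:
play_rows(
  motion=[0, 0, 0.0023, -0.523, 0.172, 0, 0, 0, 0, 0.0023, -0.523, 0.172, 0, 0, 0, 0, 0.0023, -0.523, 0.172, 0, 0, 0, 0, 0.0023, -0.523, 0.172, 0, 0, 0, 0, 0.0023, -0.523, 0.172, 0, 0],
)

```text
time: 15.85
ee_pos: [518.5, -373.3, 120.7]
eef_rot: [-1.375, 0.993, -1.016]
force: [4.5, 3.3, -8.5]
width: 9.3
```

```bash
python3 - <<'E'
from h import *
s=manip.sense();print(s['ee_pos'],s['force'],s['moment'],s['width']);c=snap('wrist','w10')
s=snap('side','side10')
im=cv2.imread('pics/side10.png');cv2.imwrite('pics/s10c.png',cv2.resize(im[120:260,270:410],None,fx=4,fy=4,interpolation=cv2.INTER_CUBIC))
E
```

```text
[ 518.45971941 -373.2675455   120.73491882] [ 4.50536521  3.3183701  -8.50841617] [ 0.47344715 -0.94403905 -0.10804741] 9.315696484044814
```

View pics/s10c.png

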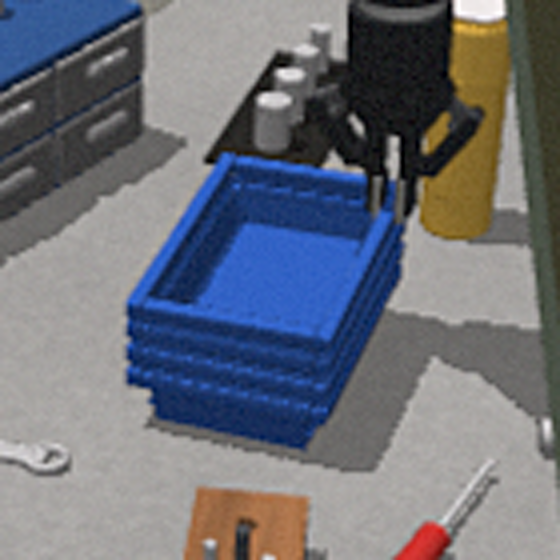

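View pics/w10.png

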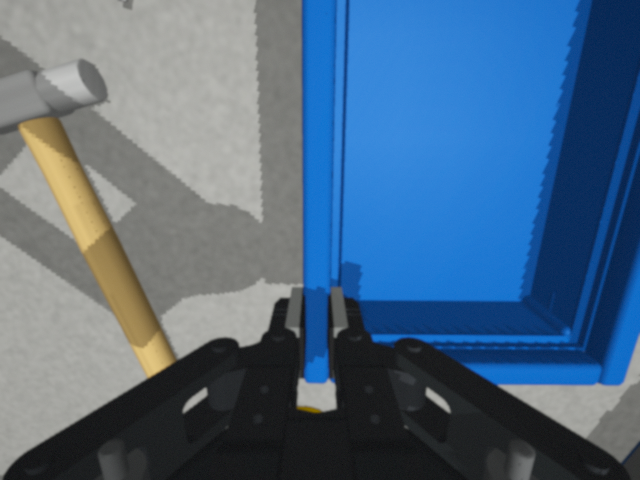

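The grip holds at (317,340) in the wrist view. The side view shows the gripped corner rising and the rest of the tray still nested. I'll carry on with the tilt.

Request:
play_rows(
  motion=[0, 0, 0.0023, -0.523, 0.172, 0, 0, 0, 0, 0.0023, -0.523, 0.172, 0, 0, 0, 0, 0.0023, -0.523, 0.172, 0, 0, 0, 0, 0.0023, -0.523, 0.172, 0, 0, 0, 0, 0.0023, -0.523, 0.172, 0, 0, 0, 0, 0, 0, 0, 0, 0, 0, 0, 0, 0, 0, 0, 0],
)

```text
time: 16.82
ee_pos: [518.7, -375.2, 133.8]
eef_rot: [-1.423, 0.983, -1.038]
force: [3.7, 1.1, -3.4]
width: 9.3
```

```bash
python3 - <<'E'
from h import *
s=manip.sense();print(s['ee_pos'],s['force'],s['moment'],s['width']);c=snap('wrist','w11')
d=snap('side','side11');t=snap('top','top11')
im=cv2.imread('pics/side11.png');cv2.imwrite('pics/s11c.png',cv2.resize(im[120:260,270:410],None,fx=4,fy=4,interpolation=cv2.INTER_CUBIC))
# plane fit of rim from wrist depth
P=cloud(c);im=c['pixels'].astype(int);m=(im[...,2]>120)&(im[...,0]<80)
for n,a in(('nearlong',(317,20,60)),('nearlong',(317,120,200)),('nearlong',(317,250,280))):
    u,v0,v1=a;q=P[v0:v1,u-4:u+5].reshape(-1,3);print(n,np.median(q,0).round(1))
for v in(372,):
    for u in(420,480,540): print('short',P[v-2:v+3,u-2:u+3].reshape(-1,3).mean(0).round(1))
for u,v in((635,150),(630,250),(615,330)): print('far',np.median(P[v-3:v+4,u-3:u+4].reshape(-1,3),0).round(1))
E
```

```text
[ 518.73594516 -375.22400982  133.78186927] [ 3.70126606  1.100524   -3.39687131] [-0.17374279 -0.98492697 -0.49023933] 9.314872308352305
nearlong [ 488.5 -272.5  121. ]
nearlong [ 499.9 -311.   125.2]
nearlong [ 511.9 -351.5  129.6]
short [ 546.  -352.9  176.9]
short [ 589.7 -372.9  141.9]
short [ 624.5 -373.3  129.7]
far [ 626.6 -272.9  103.1]
far [ 637.6 -310.9  117.6]
far [ 647.6 -344.9  124.7]
```

View pics/s11c.png

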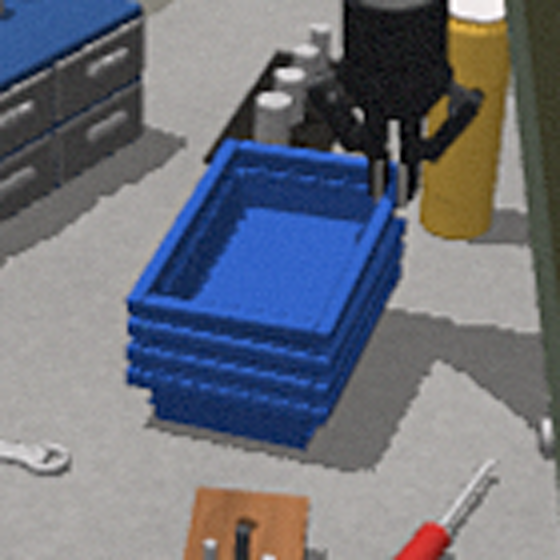

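View pics/w11.png

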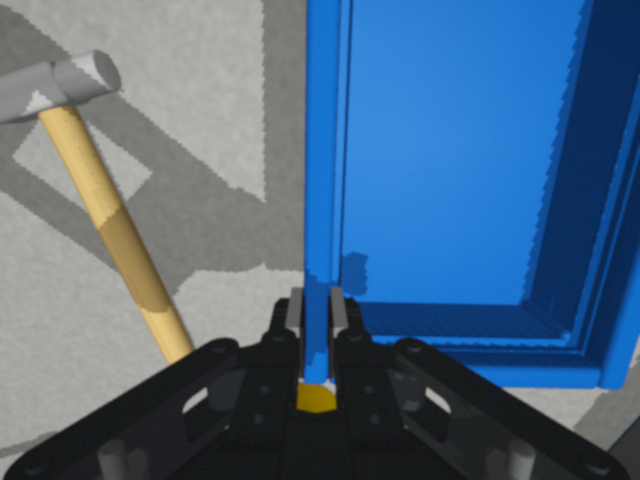

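```bash
python3 - <<'E'
from h import *
from scipy.spatial.transform import Rotation as Ro
s=manip.sense();R=Ro.from_rotvec(s['eef_rot']).as_matrix();print(R.round(4))
# tray x = tool z ; tray y(up along CB) = -tool x
x=R[:,2];u=-R[:,0];print('slope x',x[2],'slope u',u[2])
G=s['ee_pos'];C=G-6*x-34*u;A=G+144*x+186*u;B=G-6*x+186*u;D=G+144*x-34*u
print('z rise C,A,B,D',[round(p[2]-110.5,1) for p in(C,A,B,D)],s['force'])
for nm in('corner0',):
  for cam,tag in(('side','side11'),('top','top11')):
    print(cam,[(np.round(d['xy'],1).tolist(),round(d['conf'],2)) for d in nets.spot_point(cam,nm)])
sd=load('side11');print('pred side px C,A,B,D',[proj(sd,p-[0,0,.5]).round(1).tolist() for p in(C,A,B,D)])
E
```

```text
[[ 0.2805 -0.0287  0.9594]
 [-0.9565 -0.0919  0.2769]
 [ 0.0803 -0.9954 -0.0532]]
slope x -0.05320410761862299 slope u -0.08027091911016443
z rise C,A,B,D [np.float64(26.2), np.float64(0.6), np.float64(8.5), np.float64(18.2)] [ 3.89275706  0.3274796  -3.52494931]
side [([354.8, 206.6], 0.96), ([373.2, 159.7], 0.83), ([300.8, 194.1], 0.75), ([325.7, 153.7], 0.7), ([180.6, 325.1], 0.58)]
top [([375.7, 235.2], 0.81), ([361.6, 188.3], 0.74), ([431.9, 170.6], 0.65)]
pred side px C,A,B,D [[373.7, 160.8], [302.3, 194.4], [354.3, 202.2], [326.4, 154.9]]
```

Tool pose, side-view corner pixels and forces agree: C is about +26 mm, D +18, B +8.5 and A about +1 mm. The one-corner tilt is done, so I'll now lift clear slowly.

Request:
play_rows(
  motion=[0, 0, 0, 0, 0, 0, 0, 0, 0, 0.002, 0, 0, 0, 0, 0, 0, 0.002, 0, 0, 0, 0, 0, 0, 0.002, 0, 0, 0, 0, 0, 0, 0.002, 0, 0, 0, 0, 0, 0, 0.002, 0, 0, 0, 0, 0, 0, 0.003, 0, 0, 0, 0, 0, 0, 0.003, 0, 0, 0, 0],
  newtons=115,
)

```text
time: 18.08
ee_pos: [517.7, -375.3, 150.1]
eef_rot: [-1.426, 0.984, -1.036]
force: [0.3, -1.1, -0.2]
width: 8.1
```

```bash
python3 - <<'E'
from h import *
from scipy.spatial.transform import Rotation as Ro
s=manip.sense();R=Ro.from_rotvec(s['eef_rot']).as_matrix();print(R.round(3)[2],s['ee_pos'],s['force'],s['moment'],s['width'])
d=snap('side','side12');c=snap('wrist','w12')
im=cv2.imread('pics/side12.png');cv2.imwrite('pics/s12c.png',cv2.resize(im[120:260,270:410],None,fx=4,fy=4,interpolation=cv2.INTER_CUBIC))
E
```

```text
[ 0.08  -0.995 -0.056] [ 517.72157403 -375.33059599  150.12042557] [ 0.27445835 -1.14428973 -0.23532671] [-0.08280396  0.01077528 -0.0200328 ] 8.110609113006511
```

View pics/s12c.png

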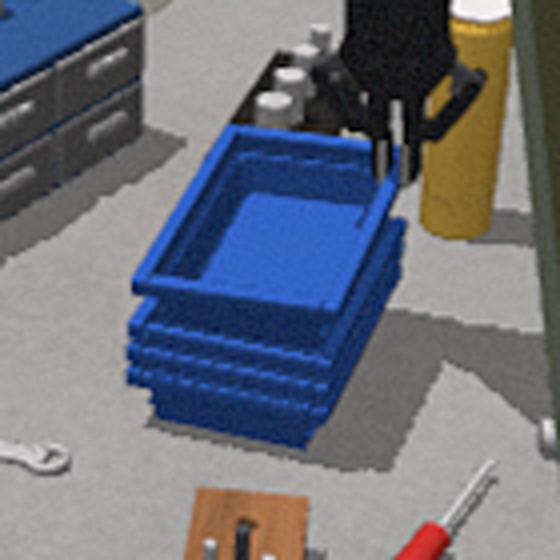

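The tray is free: in the side view a clear gap shows all round, and the second tray is still seated. Next I'll lift higher while levelling.

Request:
play_rows(
  motion=[0, 0, 0.01, 0, 0, 0, 0, 0, 0, 0.015, 0, 0, 0, 0, 0, 0, 0.015, 0.872, -0.287, 0, 0, 0, 0, 0.01, 0.872, -0.287, 0, 0, 0, 0, 0.01, 0.872, -0.287, 0, 0, 0, 0, 0.01, 0.872, -0.287, 0, 0, 0, 0, 0, 0.872, -0.287, 0, 0, 0, 0, 0, 0.872, -0.287, 0, 0, 0, 0, 0, 0, 0, 0, 0],
)

```text
time: 19.3
ee_pos: [518.0, -374.9, 218.7]
eef_rot: [-1.33, 0.999, -0.997]
force: [-0.1, -0.3, -1.7]
width: 8.4
```

```bash
python3 - <<'E'
from h import *
from scipy.spatial.transform import Rotation as Ro
s=manip.sense();R=Ro.from_rotvec(s['eef_rot']).as_matrix();print(R.round(3),s['ee_pos'],s['force'],s['width'])
d=snap('side','side13');c=snap('wrist','w13');t=snap('top','top13')
P=cloud(c)
for u,v0,v1 in((317,20,60),(317,120,200),(317,240,280)):
    q=P[v0:v1,u-4:u+5].reshape(-1,3);print(np.median(q,0).round(1))
# spout
t0=load('top0');s0=load('side0')
print('spout elbow top',onplane(t0,259.25,189.25,198),world(t0,259.25,189.25),'side mouth',onplane(s0,232.5,231,160),world(s0,232.5,229))
print('pipe pts',[world(t0,u,v).round() for u,v in((250,188.5),(254,188.5),(257,189))])
E
```

```text
[[ 0.279 -0.001  0.96 ]
 [-0.96   0.001  0.279]
 [-0.001 -1.    -0.   ]] [ 517.95620547 -374.85261454  218.65893671] [-0.11806132 -0.31303655 -1.73695648] 8.434311062140775
[ 488.1 -271.8  216.7]
[ 499.3 -310.   216.9]
[ 510.5 -348.5  217. ]
spout elbow top [587.24348062 130.84354789 198.        ] [588.06252835 131.43799662 193.26299377] side mouth [590.84292228 137.71326403 160.        ] [583.44739644 144.45050437 172.65568672]
pipe pts [array([588., 156., 201.]), array([589., 146., 197.]), array([588., 137., 198.])]
```

View pics/side13.png

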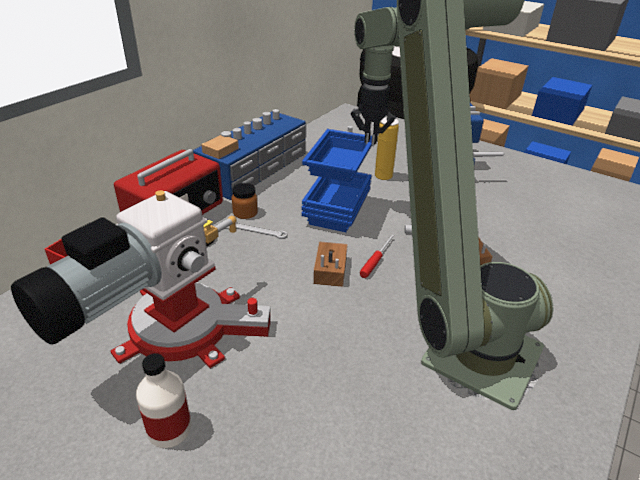

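View pics/w13.png

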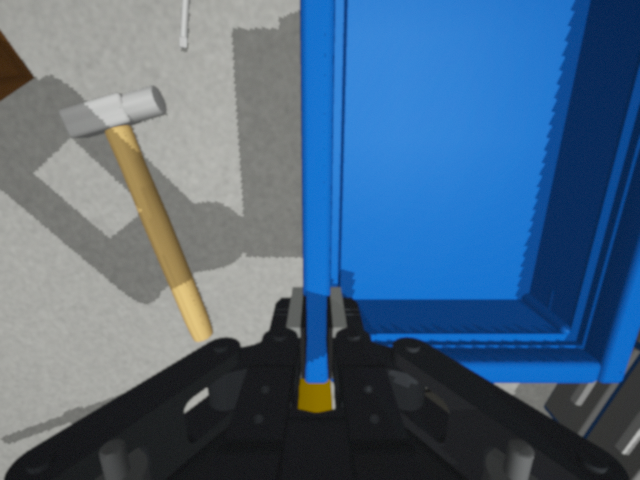

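The tray is level in the wrist view and free. I'll carry it to the -y side of the spout, turning it parallel to the stand.

Request:
play_rows(
  motion=[-0.001, 0.015, 0, 0, 0, -1.97, 0, -0.001, 0.025, 0, 0, 0, -1.97, 0, -0.001, 0.035, 0, 0, 0, -1.97, 0, -0.001, 0.04, 0, 0, 0, -1.97, 0, -0.001, 0.04, 0, 0, 0, -1.97, 0, -0.001, 0.04, 0, 0, 0, -1.97, 0, 0, 0.035, 0, 0, 0, -1.97, 0, 0, 0.025, 0, 0, 0, -1.97, 0, 0, 0.02, 0, 0, 0, -1.97, 0, 0, 0.009, 0, 0, 0, -1.97, 0],
)

```text
time: 20.7
ee_pos: [512.0, -89.4, 219.4]
eef_rot: [-1.18, 1.254, -1.253]
force: [-0.1, -0.0, -1.4]
width: 8.7
```

Request:
play_rows(
  motion=[0, 0, -0.012, 0, 0, 0, 0, 0, 0, -0.02, 0, 0, 0, 0, 0, 0, -0.025, 0, 0, 0, 0, 0, 0, -0.02, 0, 0, 0, 0, 0, 0, -0.013, 0, 0, 0, 0, 0, 0, 0, 0, 0, 0, 0],
)

```text
time: 21.45
ee_pos: [511.5, -90.9, 128.2]
eef_rot: [-1.182, 1.256, -1.252]
force: [0.7, 0.9, -0.6]
width: 8.8
```

```bash
python3 - <<'E'
from h import *
from scipy.spatial.transform import Rotation as Ro
s=manip.sense();R=Ro.from_rotvec(s['eef_rot']).as_matrix();print(R.round(3),s['ee_pos'],s['force'],s['width'])
d=snap('side','side14');c=snap('wrist','w14')
x=R[:,2];u=-R[:,0];G=s['ee_pos'];S=np.array([588,135,160]);print('spout in tray x,u rel centre',(S-G)@x-69,(S-G)@u-76,'above rim',160-G[2])
E
```

```text
[[-0.06  -0.002  0.998]
 [-0.998  0.    -0.06 ]
 [-0.    -1.    -0.002]] [511.54668489 -90.890667   128.19486328] [ 0.7332075   0.86204738 -0.60026211] 8.760572208127183
spout in tray x,u rel centre -6.418793033236916 154.10911267845555 above rim 31.80513671551327
```

View pics/side14.png

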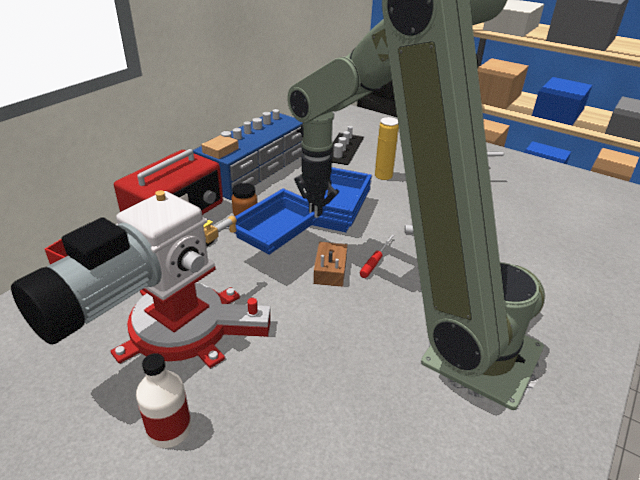

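View pics/w14.png

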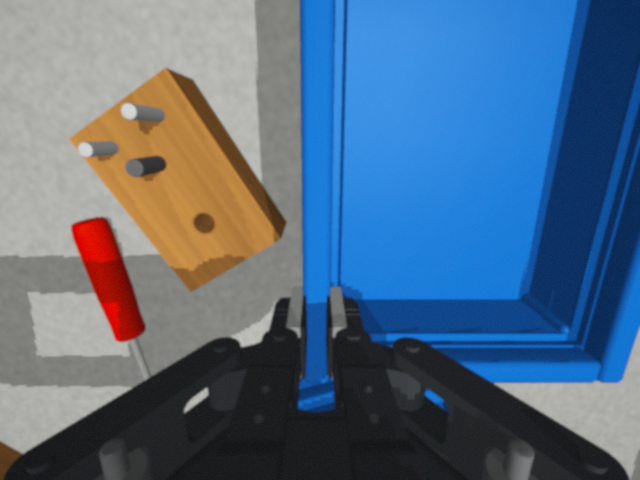

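Request:
play_rows(
  motion=[0, 0.01, 0, 0, 0, 0, 0, 0, 0.02, 0, 0, 0, 0, 0, 0.001, 0.025, -0.001, 0, 0, 0, 0, 0, 0.025, -0.001, 0, 0, 0, 0, 0, 0.02, 0, 0, 0, 0, 0, 0, 0.015, 0, 0, 0, 0, 0, 0, 0.01, 0, 0, 0, 0, 0, 0, 0, 0, 0, 0, 0, 0, 0, 0, 0, 0, 0, 0, 0],
)

```text
time: 22.68
ee_pos: [513.3, 33.9, 127.4]
eef_rot: [-1.18, 1.253, -1.254]
force: [0.0, 0.4, -1.7]
width: 8.7
```

```bash
python3 - <<'E'
from h import *
from scipy.spatial.transform import Rotation as Ro
d=snap('side','side15');c=snap('wrist','w15');t=snap('top','top15')
s=manip.sense();R=Ro.from_rotvec(s['eef_rot']).as_matrix();print(R.round(3),s['ee_pos'],s['force'],s['width'],abs(s['qvel']).max())
x=R[:,2];u=-R[:,0];G=s['ee_pos'];S=np.array([588,135,160]);print('spout in tray x,u rel centre',(S-G)@x-69,(S-G)@u-76,'above rim',160-G[2])
P=cloud(c)
for u,v0,v1 in((317,20,60),(317,120,200),(317,240,280)):
    q=P[v0:v1,u-4:u+5].reshape(-1,3);print(np.median(q,0).round(1))
for u,v in((615,330),(625,250)):print(np.median(P[v-2:v+3,u-2:u+3].reshape(-1,3),0).round(1))
im=cv2.imread('pics/side15.png');cv2.imwrite('pics/s15c.png',cv2.resize(im[180:360,170:370],None,fx=3,fy=3,interpolation=cv2.INTER_CUBIC))
E
```

```text
[[-0.061  0.     0.998]
 [-0.998 -0.    -0.061]
 [ 0.    -1.     0.   ]] [513.29652167  33.74738773 127.30599551] [ 0.28576394 -0.25750701 -1.74278663] 8.301227931051274 0.0023900870693272175
spout in tray x,u rel centre -0.6230066123779494 29.627017833432163 above rim 32.69400449215304
[520.  140.6 125.4]
[517.6 101.  125.4]
[515.2  60.9 125.6]
[645.4  19.  124.7]
[646.9  54.6 119.1]
```

View pics/s15c.png

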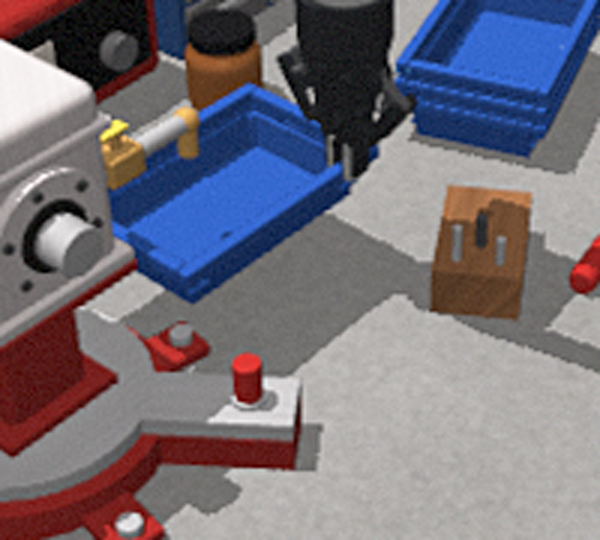

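View pics/top15.png

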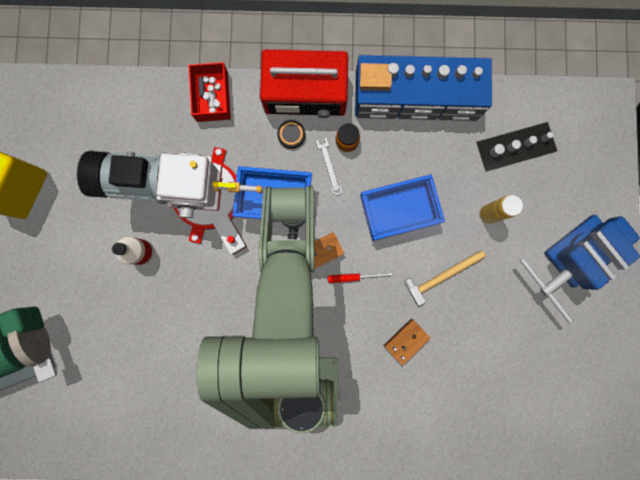

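View pics/w15.png

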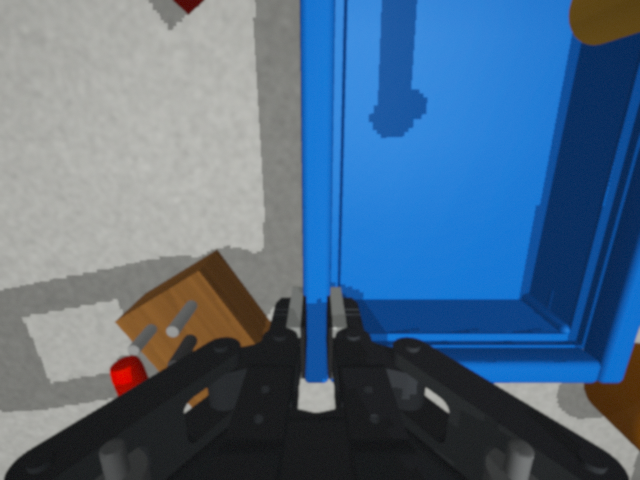

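Request:
play_rows(
  motion=[0, 0.006, 0, 0, 0, 0, 0, 0.001, 0.009, 0, 0, 0, 0, 0, 0, 0, 0, 0, 0, 0, 0, 0, 0, 0, 0, 0, 0, 0, 0, 0, 0, 0, 0, 0, 0, 0, 0, 0, 0, 0, 0, 0],
)

```text
time: 23.58
ee_pos: [514.2, 49.1, 127.3]
eef_rot: [-1.18, 1.254, -1.254]
force: [-0.5, 0.9, -1.1]
width: 8.8
```

```bash
python3 - <<'E'
from h import *
from scipy.spatial.transform import Rotation as Ro
d=snap('side','side16');t=snap('top','top16')
s=manip.sense();R=Ro.from_rotvec(s['eef_rot']).as_matrix();print(R[2].round(3),s['ee_pos'],s['force'],s['width'],abs(s['qvel']).max())
x=R[:,2];u=-R[:,0];G=s['ee_pos'];S=np.array([588,135,160]);print('spout in tray',(S-G)@x-69,(S-G)@u-76,'above rim',160-G[2])
print('tray_center nets',[(np.round(k['xy']).tolist(),round(k['conf'],2),onplane(t,*k['xy'],90).round()) for k in nets.spot_point('top','tray_center')])
t0=load('top0')
for nm,w in(('pin head',(220,225,245,250)),):
    im=t['pixels'].astype(int);m=(im[...,0]>140)&(im[...,1]<60)&(im[...,2]<60);x0,y0,x1,y1=w;v,uu=np.nonzero(m[y0:y1,x0:x1]);print(len(v),onplane(t,uu.mean()+x0,v.mean()+y0,82))
# diff of static bench
D=np.abs(t['pixels'].astype(int)-t0['pixels']).max(2)
for nm,(a,b) in dict(wrench=(330,165),screw=(345,278),spray=(502,208),jar=(347,137),tape=(291,134),oil=(131,252),hammer=(445,280)).items(): print(nm,int((D[b-8:b+9,a-8:a+9]>60).sum()))
im=cv2.imread('pics/side16.png');cv2.imwrite('pics/s16c.png',cv2.resize(im[180:360,170:370],None,fx=3,fy=3,interpolation=cv2.INTER_CUBIC))
E
```

```text
[-0. -1.  0.] [514.26775619  49.11704984 127.3451476 ] [-0.06573618  0.46328687 -1.2925626 ] 8.027770231317476 0.0021270901616042342
spout in tray -0.5981242065541608 14.190076093864903 above rim 32.654852398363374
tray_center nets [([267.0, 196.0], 0.6, array([587., 120.,  90.])), ([348.0, 137.0], 0.26, array([ 773., -118.,   90.]))]
29 [454.66192901 226.06541467  82.        ]
wrench 0
screw 1
spray 0
jar 0
tape 0
oil 0
hammer 0
```

View pics/s16c.png

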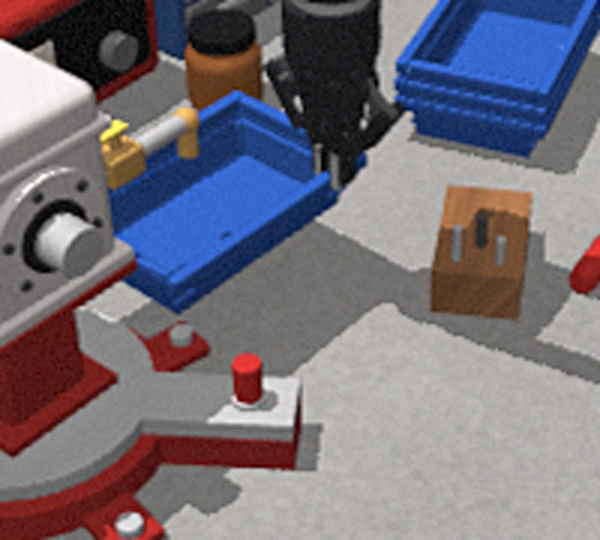

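The spout is at about (187,140) in the crop, over the tray. The pin is home at (247,380), the stack is intact, and the tray is still and level. Handing in.

```bash
python3 - <<'E'
from h import *
print(manip.sign_off())
E
```

```text
the job is handed in; nothing more can be done
None
```

I handed the job in at about 23.7 s of the 67 s allowed; no verdict is reported, so what follows is from my own measurements.

- **Pin:** I took it from the leftmost block and lowered it through both lugs with no notable force, then let go. The side view shows the collar flat on the upper lug, and it still looked home in the last picture.
- **Tray peel:** I pinched the long rim on the robot's side, near the corner away from the stand. In the tilt that corner rose about 26 mm, its neighbours about 18 and 8.5 mm, and the opposite corner about 1 mm. Then I lifted the tray off. The tray beneath stayed in the stack; I judged that by eye and did not measure it.
- **Final pose:** The tray is held level and still, with the tool's tilt about 0. The spout is about 0 mm across and 14 mm along from the tray's middle, and about 33 mm above the rim. The only force left is roughly the tray's weight, so it does not seem to touch anything.
- **Rest of the bench:** A before-and-after comparison of the top view showed no change at the wrench, screwdriver, hammer, spray can, jar, tape or oil bottle.

**Disagreements:**
- The spout position differed by up to about 12 mm between the first camera estimates, well inside the tolerance.
- The wrist depth suggested a slightly steeper tray tilt than the tool pose and side view did; I took the latter two.

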